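# Lay out the piercing set and the cutting set in the smithy

## Robot

A 6-joint arm with a two-finger parallel gripper is mounted at the origin on the work surface. World frame = base frame: x ahead of the robot, y to its left, z up, the work surface at z = 0. Lengths are in mm, angles in rad, forces in N, time in s.
With the tool pointing down it reaches from about 350 to 875 mm from the base axis. Payload 4.2 kg.
Tool frame: the origin (TCP) lies at the very end of the fingers, on their centre line; the grasp point (between the pads) lies 19 mm behind it (arm.grasp_offset is the distance from the TCP to the grasp point, in mm); z points along the fingers, y is the direction in which the jaws open and shut (so a half turn about z gives the same grasp; the last joint's range is limited). The gripper opens to 85 mm and grips with 20 to 120 N. Pads are 22 mm wide; open, the fingers measure 114 mm over their backs; the gripper's body (76 mm by 85 mm) begins 54 mm behind the grasp point. The pads swing forward as they close: fully open they stand 13 mm farther back than shut.
Start: joints at [-0.868, 0.385, 0.008, 0, -1.194, -0.259], TCP at [268.371, -564.426, 231.312] pointing down, gripper open.
Joint ranges: [-3.14, 3.14], [-1.21, 2.06], [-1.07, 1.41], [-3.16, 2.05], [-2.99, -0.16], [-3.1, 3.1]. Speed limits (rad/s): [2.79, 2.79, 3.14, 3.14, 3.14, 3.14].

## Interface

Orientations are given as a unit quaternion [x, y, z, w].
In Python, from bench import arm gives the robot as it stands.
- The arm moves only by the tool arm_command, never from a script. Its argument "commands" is one flat list of numbers, 4 for each row, row after row: the shift along the tool's x, y, z in m, then the turn about the tool's z in degrees. In form: [tx, ty, tz, roll, tx, ty, tz, roll, ...]. A call has exactly 5 rows; each row shifts and turns the pose as measured when the row begins, along the tool's axes as they then stand; what a row does not reach is not made up. A row lasts 1/10 s, in which the tool goes at most 50 mm and 8.59 degrees, less where a joint would pass 70% of its speed; a pose out of reach is approached as far as the arm can. A call with a gripper value outside its range is refused whole. "jaw" is the opening, from 0 (shut) to 1 (fully open), set as the call begins (left out, the last holds). The fingers move at their own pace and stop on an object; the grip force is fixed at half the most. Time passes only in rows, so rows that do not move let the fingers close, or fill a call up. It gives the time, the measured TCP pose, the force and the opening at its end, in the units of the state.
- arm.read_state(): the state, without advancing time (a new reading comes with each control period).
- arm.get_image(name): name is "side" or "top"; returns the picture (400x640x3 uint8, red, green, blue); there is no depth.
- arm.camera_info(name): a dict with "camera_matrix" (3x3 intrinsics, pixels), "k1" (the pictures are not rectified: a ray, as slopes to the right and down, at radius r is drawn at 1 + k1 r^2 times it, then the intrinsics apply), "world_from_camera" (4x4, takes a point from camera to world coordinates). Camera axes: x right, y down, z forward; pixel columns grow to the right and rows downward; lengths in mm; the calibration is good to about 2 mm. A picture is of the moment at which its call begins. camera_info takes no time and is no camera call.
- arm.job_done(): hands the job in, once; it reports no verdict.
Trained networks look in the newest picture that a camera, given by its name, has taken for a name from the list of things; names that differ only in an ending like _2 or _b are one class to them, and where a whole thing is asked for, a point or a joint stands for the part that bears it (a point fixed in the world has none). Each returns a list of dicts, best first, with "confidence" (0 to 1); they miss things now and then, are a little off and sometimes report something else, mostly with a low value. They report only what shows in the picture. A call takes as long as a camera call. They do not tell look-alikes from the thing itself.
- arm.regions_of(camera, target): "mask" (400x640 bool, what is visible of it).
- arm.place_of(camera, target): "centre" ([x, y, z] in mm, in the coordinates of the camera as it stood for that picture, good to about 4 mm: a listed point, or the origin of a listed thing).
The state is a dict: "clock": time; "joints": joint angles; "joint_vel": joint speeds; "joint_efforts": joint torques, N m; "position": TCP position; "ee_rot": TCP orientation; "contact_force": force on the tool from outside, world axes, zero at the start; "wrist_torque": the same for the moment, N m; "gripper_width": finger opening in mm.
Only numpy, scipy, OpenCV 4.12 (cv2) and the standard library are available. Lean on these libraries where they do the work, as an engineer would, in place of code of your own. Each camera call takes 0.05 s, during which the arm holds its last target.

## Task

Lay out the forge tools for the next two jobs: the green punch, the bright drift and the bolster ring go into the blue tray for piercing, and the red chisel and the wedge-shaped hot-cut hardy into the yellow tray for cutting off. In each tray the long bar tools lie flat and lengthwise in the wide bay, side by side and not on top of one another, and the ring or the hardy lies flat in the narrow bay, the hardy on its side and lengthwise too. Leave the grooved swage, the hammer and the flux tin where they are.

Things in the scene. Friction and masses are not known exactly. Their poses are not given: they have to be found in the camera images.
- punch_center (a point): steel punch lying down: octagonal bar 20 mm across flats, green painted shank, bright round taper to a 9 mm blunt tip; 120 mm long. Point: its centre of mass on the axis, 10 mm above what it lies on; x along the bar (tip +68 mm, struck end -52 mm; parallel shank -46 to +28 mm), z up at the start. 0.26 kg (all masses vary by a quarter)
- drift_center (a point): bright steel drift lying on the bench: octagonal spindle, 24 mm across flats in its middle 40 mm, tapering to about 10 mm at both ends; 124 mm long, unpainted. Point: its middle on the axis, 12 mm above what it lies on; x along the bar (ends at +-62 mm, parallel part from -20 to +20 mm), z up at the start. 0.32 kg
- chisel_center (a point): steel chisel lying on the bench: octagonal bar 18 mm across flats with a red painted shank, bright blade that flattens to a 24 mm wide edge; 122 mm long. Point: its centre of mass on the bar's axis, 9 mm above what it lies on; x along the bar to the edge (edge at +64 mm, struck end at -58 mm; parallel shank from -52 to +22 mm), z up at the start. 0.23 kg
- bolster_center (a point): bolster ring: thick dark steel ring lying flat, 50 mm outside diameter, 20 mm hole, 25 mm high. Point: its centre, 12.5 mm above what it lies on; z up. 0.32 kg
- hardy_center (a point): hot-cut hardy lying on its side, dark steel, from above a triangle on a stem: collar 36 x 36 mm and 16 mm thick, a wedge 36 mm high narrowing to a bright edge, a 19 mm square shank. Point: centre of the collar, 18 mm above what it lies on; x to the cutting edge (edge +56, collar -8 to +8, shank end -48 mm), y across (collar faces +-18 mm), z up at the start. 0.48 kg, centre of mass at x = +6 mm
- swage_center (a point): bottom swage lying on its side, to be left alone: dark steel block 44 x 36 x 36 mm with a half-round groove in one face (a notch as seen from above) and a 19 mm square shank 40 mm long on the other. Point: 18 mm up, x towards the groove (from -8 mm at the shank's shoulder to +36 mm)
- tray_blue: shallow steel tool tray painted blue, fixed, 178 (its x) by 222 mm (its y), rim 4 mm thick, 18 mm high, floor 3 mm. A divider 14 mm high along x at y = +13 mm makes two bays 170 mm long: the wide bay (y -107 to +11, centre -48 mm) for the long tools, the narrow bay (y +15 to +107, centre +61 mm) for the short piece. Dark wire handles 15 mm out at both y ends. Origin: centre of its underside; z up
- tray_yellow: shallow steel tool tray painted yellow, fixed, 178 (its x) by 222 mm (its y), rim 4 mm thick, 18 mm high, floor 3 mm. A divider 14 mm high along x at y = +13 mm makes two bays 170 mm long: the wide bay (y -107 to +11, centre -48 mm) for the long tools, the narrow bay (y +15 to +107, centre +61 mm) for the short piece. Dark wire handles 15 mm out at both y ends. Origin: centre of its underside; z up
- hammer_center (a point): cross-peen hammer lying beyond the tools, to be left alone: head 104 mm long and 34 mm thick, 300 mm of pale wooden handle. Point: centre of the head; the handle runs to its -x
- tin_center (a point): grey flux tin with a brown paper band and a dark lid, to be left alone: 72 mm in diameter, 76 mm high. Point: its centre, 38 mm up
Things that resemble listed ones, but are neither listed nor needed, are in the scene too. What is meant by the part that bears chisel_center is not black, and is the larger of those in its own colour.

How it is judged (in metres and radians):
At the end, for the whole second after the job is handed in: Punch, drift (blue) and chisel (yellow) lie in the wide bays within 30 mm of mid-length; bolster (blue) and hardy (yellow) lie in the narrow bays. All within 0.15 rad of level, at most 6 mm above lying flat, long pieces within 0.35 rad of lengthwise; all released and at rest (x of punch_center in the frame of tray_blue between -0.03 and 0.03 m and y of punch_center in the frame of tray_blue between -0.098 and 0.002 m and z of punch_center in the frame of tray_blue between 0.003 and 0.019 m and angle between the x axis of each of punch_center, drift_center and the x axis of tray_blue, either way round below 0.35 rad and angle between punch_center's own x axis and vertical between 1.42 and 1.72 rad and linear speed of each of punch, drift, chisel, bolster, hardy below 0.02 m/s and angular speed of each of punch, drift, chisel, bolster, hardy below 0.2 rad/s and x of drift_center in the frame of tray_blue between -0.03 and 0.03 m and y of drift_center in the frame of tray_blue between -0.096 and 0 m and z of drift_center in the frame of tray_blue between 0.003 and 0.021 m and angle between drift_center's own x axis and vertical between 1.42 and 1.72 rad and x of chisel_center in the frame of tray_yellow between -0.03 and 0.03 m and y of chisel_center in the frame of tray_yellow between -0.099 and 0.003 m and z of chisel_center in the frame of tray_yellow between 0.003 and 0.018 m and angle between the x axis of each of chisel_center, hardy_center and the x axis of tray_yellow, either way round below 0.35 rad and angle between chisel_center's own x axis and vertical between 1.42 and 1.72 rad and x of bolster_center in the frame of tray_blue between -0.064 and 0.064 m and y of bolster_center in the frame of tray_blue between 0.037 and 0.085 m and z of bolster_center in the frame of tray_blue between 0.003 and 0.0215 m and (angle between bolster_center's own z axis and vertical below 0.15 rad or angle between bolster_center's own z axis and vertical above 2.99 rad) and x of hardy_center in the frame of tray_yellow between -0.05 and 0.05 m and y of hardy_center in the frame of tray_yellow between 0.03 and 0.092 m and z of hardy_center in the frame of tray_yellow between 0.003 and 0.027 m and angle between hardy_center's own x axis and vertical between 1.42 and 1.72 rad and (angle between hardy_center's own z axis and vertical below 0.15 rad or angle between hardy_center's own z axis and vertical above 2.99 rad)); the robot touches nothing.
It fails at once if the swage is shifted by more than 25 mm (distance of swage_center from where it was at the start of the episode above 0.025 m).
It fails at once if the hammer's head is shifted by more than 30 mm (distance of hammer_center from where it was at the start of the episode above 0.03 m).
It fails at once if the flux tin is shifted by more than 30 mm or knocked over (distance of tin_center from where it was at the start of the episode above 0.03 m or angle between tin_center's own z axis and vertical above 0.4 rad).
It also fails if it takes over 134 s, if anything falls off the work surface, if the arm or the gripper's body presses on something with over 40 N, if the wrist force passes 120 N, or if a joint passes its speed limit or range.

## Working session

There is one attempt and no reset: what is moved stays moved. The work goes in short steps, Python scripts to look and compute and a tool call to move; the robot and the scene stay as the last step left them, time stands still between calls to the robot, and variables do not carry over. Pictures are saved under pics/ and viewed, and the job is handed in when it is done.

Besides the shell and the picture viewer there is one more tool, called after "Request:" as name(argument=value, ...), one argument or row to a line, values as JSON. arm_command: Moves the arm, as the interface text tells. Its arguments: {"type":"object","properties":{"commands":{"type":"array"},"jaw":{"type":"number"}},"required":["commands"]}

```bash
mkdir -p pics; ls; python3 - <<'E'
from bench import arm
import cv2
for n in("top","side"):
    im=arm.get_image(n); cv2.imwrite(f"pics/{n}0.png",im[:,:,::-1])
    print(arm.camera_info(n))
print(arm.read_state())
E
```

```text
pics
{'camera_matrix': array([[396.57199481,   0.        , 325.52719658],
       [  0.        , 396.57199481, 203.69688172],
       [  0.        ,   0.        ,   1.        ]]), 'k1': -0.032563118583045884, 'world_from_camera': array([[-2.61445753e-02, -9.96398301e-01,  8.06652731e-02,
         4.67243392e+02],
       [-9.99634255e-01,  2.55005074e-02, -9.00450424e-03,
         1.64353409e+01],
       [ 6.91506734e-03, -8.08711891e-02, -9.96700573e-01,
         9.88267203e+02],
       [ 0.00000000e+00,  0.00000000e+00,  0.00000000e+00,
         1.00000000e+00]])}
{'camera_matrix': array([[474.78841533,   0.        , 320.48720442],
       [  0.        , 474.78841533, 200.92935294],
       [  0.        ,   0.        ,   1.        ]]), 'k1': 0.022433680616554187, 'world_from_camera': array([[-7.85734200e-01, -3.27673453e-01,  5.24644523e-01,
        -1.70611961e+02],
       [-6.18560916e-01,  4.13429509e-01, -6.68175452e-01,
         8.92270099e+02],
       [ 2.03983013e-03, -8.49532901e-01, -5.27531695e-01,
         7.60710241e+02],
       [ 0.00000000e+00,  0.00000000e+00,  0.00000000e+00,
         1.00000000e+00]])}
{'clock': 0.1, 'joints': array([-8.68390244e-01,  3.85483225e-01,  6.79399695e-03, -4.08815967e-04,
       -1.19399631e+00, -2.58592280e-01]), 'joint_vel': array([-0.00052057, -0.00023807,  0.00471213,  0.00036602, -0.00060228,
       -0.00126208]), 'joint_efforts': array([-7.21950455e-04, -3.93318844e+01,  1.88929725e+01,  4.19799283e+00,
       -2.61321526e-03, -3.32596057e-07]), 'position': array([ 268.15949177, -563.9916782 ,  230.34503177]), 'ee_rot': array([-2.20016520e-01,  9.75495670e-01,  9.25462807e-04, -2.68134594e-04]), 'contact_force': array([0.46337084, 0.31009395, 0.46738108]), 'wrist_torque': array([ 0.04988794,  0.00781325, -0.01954093]), 'gripper_width': 85.0060451910191}
```

View pics/top0.png

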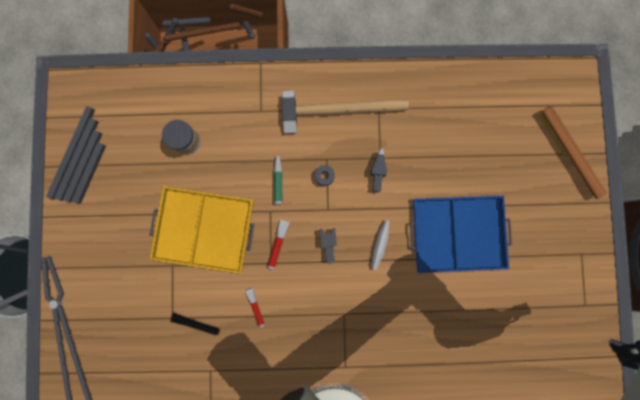

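View pics/side0.png

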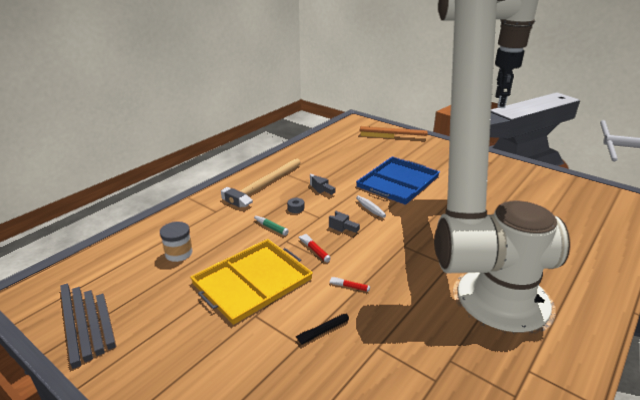

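```bash
cat > h.py <<'E'
from bench import arm
import numpy as np, cv2
from scipy.spatial.transform import Rotation as R
def ray(cam,uv):
    c=arm.camera_info(cam);K=c["camera_matrix"];T=c["world_from_camera"]
    d=np.array([(uv[0]-K[0,2])/K[0,0],(uv[1]-K[1,2])/K[1,1]]);p=d.copy()
    for _ in range(20): p=d/(1+c["k1"]*(p@p))
    return T[:3,3],T[:3,:3]@np.array([p[0],p[1],1])
def at(cam,uv,z):
    o,d=ray(cam,uv); return o+d*(z-o[2])/d[2]
def pix(cam,P):
    c=arm.camera_info(cam);K=c["camera_matrix"];T=np.linalg.inv(c["world_from_camera"])
    q=T[:3,:3]@np.array(P,float)+T[:3,3];p=q[:2]/q[2];p=p*(1+c["k1"]*(p@p));return K[:2,:2]@p+K[:2,2]
def cam2w(cam,p):
    T=arm.camera_info(cam)["world_from_camera"];return T[:3,:3]@np.array(p)+T[:3,3]
E
python3 - <<'E'
from h import *
names="punch_center drift_center chisel_center bolster_center hardy_center swage_center tray_blue tray_yellow".split()
H=dict(zip(names,[10,12,9,12.5,18,18,0,0]))
im=arm.get_image("top")
arm.get_image("side")
for n in names:
    for cam in("top","side"):
        for r in arm.place_of(cam,n):
            print(n,cam,round(r["confidence"],2),cam2w(cam,r["centre"]).round(0))
    for r in arm.regions_of("top",n):
        m=r["mask"].astype(np.uint8);M=cv2.moments(m,True)
        if M["m00"]<5: continue
        c=(M["m10"]/M["m00"],M["m01"]/M["m00"])
        pts=np.argwhere(m)[:,::-1].astype(float)
        w=np.array([at("top",p,H[n])[:2] for p in pts]);c0=w.mean(0);U,S,V=np.linalg.svd(w-c0,full_matrices=False)
        pr=(w-c0)@V.T
        print("  mask",round(r["confidence"],2),np.round(c),"w",c0.round(1),"ang",round(np.arctan2(V[0,1],V[0,0]),3),"ext",pr.min(0).round(),pr.max(0).round())
cv2.imwrite("pics/z.png",cv2.resize(im[130:290,140:520,::-1],None,fx=2.1,fy=2.1,interpolation=cv2.INTER_CUBIC))
E
```

```text
punch_center top 0.6 [599. 126.   6.]
punch_center side 0.5 [598. 122.   8.]
  mask 0.63 [277. 181.] w [606.4 126.3] ang 3.117 ext [-63. -10.] [55. 10.]
drift_center top 0.92 [ 442. -125.   11.]
drift_center side 0.53 [ 446. -123.   13.]
  mask 0.82 [380. 245.] w [ 441.9 -123.9] ang 2.846 ext [-63. -14.] [61. 13.]
  mask 0.7 [332. 108.] w [787.3 -15. ] ang -1.531 ext [-127.  -55.] [194.  53.]
  mask 0.26 [324. 175.] w [618.7   9.1] ang -0.96 ext [-26. -24.] [25. 25.]
chisel_center top 0.84 [449. 129.   3.]
chisel_center top 0.73 [293. 185.   7.]
chisel_center top 0.63 [259. 335.  11.]
chisel_center side 0.77 [295. 183.   5.]
chisel_center side 0.64 [445. 127.  13.]
chisel_center side 0.56 [265. 330.   8.]
  mask 0.89 [278. 244.] w [451.2 127.7] ang 2.836 ext [-58. -11.] [63. 12.]
  mask 0.85 [194. 323.] w [263.2 335.3] ang 1.249 ext [-64. -12.] [58. 11.]
  mask 0.53 [255. 308.] w [297.1 185.9] ang -2.807 ext [-47.  -8.] [47.  8.]
bolster_center top 0.85 [617.  11.   9.]
bolster_center side 0.49 [617.   9.  18.]
  mask 0.8 [324. 175.] w [618.2   9.9] ang 3.101 ext [-25. -22.] [25. 23.]
hardy_center top 0.59 [ 622. -124.   21.]
hardy_center side 0.66 [ 620. -123.   20.]
  mask 0.57 [378. 171.] w [ 623.6 -125. ] ang 2.978 ext [-56. -20.] [51. 20.]
swage_center top 0.68 [451.   3.  14.]
swage_center side 0.75 [456.   1.  13.]
  mask 0.93 [329. 243.] w [449.4   2.3] ang -3.1 ext [-34. -18.] [44. 18.]
tray_blue top 0.56 [ 461. -320.   -1.]
tray_blue side 0.78 [ 465. -323.    1.]Traceback (most recent call last):
  File "<stdin>", line 15, in <module>
  File "h.py", line 10, in at
    o,d=ray(cam,uv); return o+d*(z-o[2])/d[2]
        ~~~^^^^^^^^
  File "h.py", line 5, in ray
    c=arm.camera_info(cam);K=c["camera_matrix"];T=c["world_from_camera"]
ValueError: time passes only in moves, steps and waits
```

```bash
python3 - <<'E'
s=open('h.py').read()
s=s.replace('def ray','CI={n:arm.camera_info(n) for n in("top","side")}\ndef ray',1).replace('arm.camera_info(cam)','CI[cam]')
open('h.py','w').write(s)
E
python3 - <<'E'
from h import *
im=arm.get_image("top")
cv2.imwrite("pics/z.png",cv2.resize(im[130:290,140:520,::-1],None,fx=2.1,fy=2.1,interpolation=cv2.INTER_CUBIC))
for n in ("tray_yellow","tray_blue"):
    for r in arm.place_of("top",n): print(n,cam2w("top",r["centre"]).round())
hsv=cv2.cvtColor(im,cv2.COLOR_RGB2HSV)
for n,lo,hi in(("Y",20,35),("B",105,125)):
    m=((hsv[...,0]>=lo)&(hsv[...,0]<=hi)&(hsv[...,1]>170)&(hsv[...,2]>60)).astype(np.uint8)
    m=cv2.morphologyEx(m,cv2.MORPH_OPEN,np.ones((3,3)))
    cs,_=cv2.findContours(m,0,2);c=max(cs,key=cv2.contourArea).reshape(-1,2)
    w=np.array([at("top",p,18)[:2] for p in c],np.float32)
    print(n,cv2.minAreaRect(w),cv2.boxPoints(cv2.minAreaRect(w)).round())
    print([pix("top",[0,0,0])])
E
```

```text
tray_yellow [490. 315.  -4.]
tray_blue [ 465. -325.    1.]
tray_blue [605. 125.   3.]
Y ((491.0257263183594, 313.0692138671875), (227.16961669921875, 182.01475524902344), 80.0390396118164) [[382. 217.]
 [561. 185.]
 [600. 409.]
 [421. 441.]]
[array([334.55801216, 429.37695507])]
B ((463.85870361328125, -317.48663330078125), (172.4577178955078, 212.21749877929688), 0.4526210427284241) [[ 377. -212.]
 [ 378. -424.]
 [ 551. -423.]
 [ 549. -211.]]
[array([334.55801216, 429.37695507])]
```

View pics/z.png

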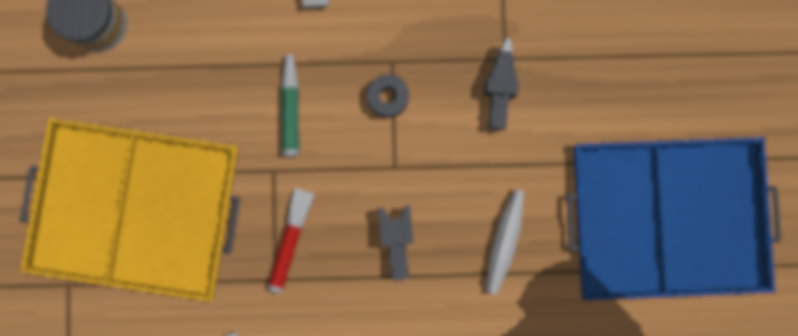

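```bash
cat >> h.py <<'E'
def tray(o,a,p):
    c,s=np.cos(a),np.sin(a);return np.array([o[0]+c*p[0]-s*p[1],o[1]+s*p[0]+c*p[1],p[2]])
TY=((489.5,313),-0.177); TB=((463.5,-319),0.01)
def tgt(x,y,ang):
    "angle of tool x wanted; prints shift in tool axes and roll (deg)"
    s=arm.read_state();M=R.from_quat(s["ee_rot"]).as_matrix()
    a=np.arctan2(M[1,0],M[0,0]);d=M.T@np.array([x-s["position"][0],y-s["position"][1],0])
    r=-np.degrees((ang-a+np.pi)%(2*np.pi)-np.pi)
    print("t",round(s["clock"],2),"pos",s["position"].round(1),"tool shift mm",d.round(1),"roll deg",round(r,1),"w",round(s["gripper_width"],1),"F",s["contact_force"].round(1),"tz",M[:,2].round(3),"j",s["joints"].round(2))
E
python3 - <<'E'
from h import *
im=arm.get_image("top")[...,::-1].copy()
big=cv2.resize(im,None,fx=4,fy=4,interpolation=cv2.INTER_CUBIC)
P=lambda q:tuple(int(v) for v in (np.array(pix("top",q))*4+1.5))
for T in(TY,TB):
    for z,col in((18,(0,255,0)),):
        c=[P(tray(*T,(x,y,z))) for x,y in((-89,-111),(89,-111),(89,111),(-89,111))]
        for i in range(4): cv2.line(big,c[i],c[(i+1)%4],col,1)
        cv2.line(big,P(tray(*T,(-85,13,14))),P(tray(*T,(85,13,14))),(0,0,255),1)
def ax(p,a,f,b,z):
    u=np.array([np.cos(a),np.sin(a)]);p=np.array(p)
    cv2.line(big,P([*(p+u*f),z]),P([*(p+u*b),z]),(255,0,255),1);cv2.circle(big,P([*p,z]),3,(255,255,0),-1)
ax((602,126.3),-.025,68,-52,10);ax((442,-124),-.296,62,-62,12);ax((447,129),-.305,64,-58,9);ax((622,-124.5),-.165,56,-48,18);ax((618,10),0,25,-25,12)
a=big[150*4:280*4,140*4:270*4];b=big[150*4:280*4,355*4:520*4]
cv2.imwrite("pics/o1.png",cv2.resize(a,(560,560)));cv2.imwrite("pics/o2.png",b)
E
```

```text
(no output)
```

View pics/o1.png

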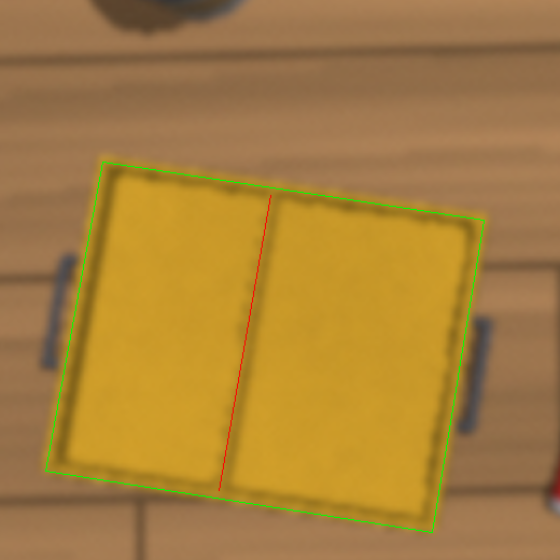

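View pics/o2.png

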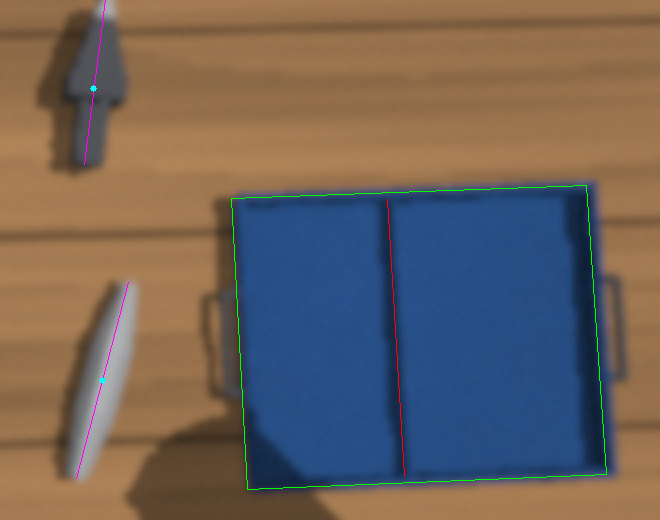

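```bash
sed -i 's/TB=((463.5,-319),0.01)/TB=((464,-321.5),0.015)/' h.py; python3 - <<'E'
from h import *
tgt(442,-126,2.846)
E
```

```text
t 1.45 pos [ 268.4 -564.4  231.3] tool shift mm [-345.1  321.4   -0. ] roll deg 42.4 w 85.5 F [ 0.3 -1.3  0.1] tz [ 0. -0. -1.] j [-0.87  0.38  0.01  0.   -1.19 -0.26]
```

Request:
arm_command(
  commands=[-0.034,0.032,0.01,0,-0.034,0.032,0.01,0,-0.034,0.032,0.01,0,-0.034,0.032,0.01,0,-0.034,0.032,0.01,0],
  jaw=0.7,
)

```text
clock: 1.95
position: [355.2, -346.7, 179.8]
ee_rot: [-0.215, 0.977, -0.003, 0.001]
contact_force: [1.6, -0.4, -0.3]
gripper_width: 59.4
```

```bash
cat > g.py <<'E'
import sys
from h import *
tgt(*[float(eval(a)) for a in sys.argv[1:4]])
E
python3 g.py 442 -126 2.846
```

```text
t 1.95 pos [ 355.2 -346.7  179.8] tool shift mm [-171.5  163.8   -0.9] roll deg 41.8 w 59.4 F [ 1.6 -0.4 -0.3] tz [ 0.003 -0.005 -1.   ] j [-0.44  0.21 -0.38  0.   -0.97 -0.7 ]
```

```bash
cat > plan.py <<'E'
import sys
from h import *
# x y z ang nrows
x,y,z,ang=[float(eval(a)) for a in sys.argv[1:5]];n=int(sys.argv[5])
tgt(x,y,ang)
s=arm.read_state();M=R.from_quat(s["ee_rot"]).as_matrix();a=np.arctan2(M[1,0],M[0,0])
r=-((ang-a+np.pi)%(2*np.pi)-np.pi)/n; d=(np.array([x,y,z])-s["position"])/n
out=[]
for k in range(n):
    b=a-r*k;X=np.array([np.cos(b),np.sin(b),0]);Y=np.array([np.sin(b),-np.cos(b),0])
    out+= [round(d@X/1000,3),round(d@Y/1000,3),round(-d[2]/1000,3),round(np.degrees(r),1)]
for i in range(0,len(out),20): print(out[i:i+20])
print("step",np.linalg.norm(d))
E
python3 plan.py 442 -126 90 2.846 5
```

```text
t 1.95 pos [ 355.2 -346.7  179.8] tool shift mm [-171.5  163.8   -0.9] roll deg 41.8 w 59.4 F [ 1.6 -0.4 -0.3] tz [ 0.003 -0.005 -1.   ] j [-0.44  0.21 -0.38  0.   -0.97 -0.7 ]
[np.float64(-0.034), np.float64(0.033), np.float64(0.018), np.float64(8.4), np.float64(-0.029), np.float64(0.037), np.float64(0.018), np.float64(8.4), np.float64(-0.023), np.float64(0.041), np.float64(0.018), np.float64(8.4), np.float64(-0.017), np.float64(0.044), np.float64(0.018), np.float64(8.4), np.float64(-0.011), np.float64(0.046), np.float64(0.018), np.float64(8.4)]
step 50.71526298717853
```

Request:
arm_command(
  commands=[-0.034,0.033,0.018,8.4,-0.029,0.037,0.018,8.4,-0.023,0.041,0.018,8.4,-0.017,0.044,0.018,8.4,-0.011,0.046,0.018,8.4],
)

```text
clock: 2.45
position: [425.9, -157.8, 105.0]
ee_rot: [0.106, 0.994, -0.003, 0.006]
contact_force: [1.3, -0.3, 0.1]
gripper_width: 59.6
```

```bash
sed -i 's/out+= \[.*/out+= [float(v) for v in (round(d@X\/1000,4),round(d@Y\/1000,4),round(-d[2]\/1000,4),round(np.degrees(r),1))]/' plan.py; python3 plan.py 442 -126 40 2.846 5
```

```text
t 2.45 pos [ 425.9 -157.8  105. ] tool shift mm [-9.  34.5 -0.1] roll deg 4.8 w 59.6 F [ 1.3 -0.3  0.1] tz [ 0.01  -0.008 -1.   ] j [ 0.01  0.24 -0.58  0.01 -0.74 -1.8 ]
[-0.0018, 0.0069, 0.013, 1.0, -0.0017, 0.0069, 0.013, 1.0, -0.0016, 0.0069, 0.013, 1.0, -0.0015, 0.007, 0.013, 1.0, -0.0013, 0.007, 0.013, 1.0]
step 14.81984233042537
```

Request:
arm_command(
  commands=[-0.002,0.0075,0.014,1,-0.002,0.0075,0.014,1,-0.002,0.0075,0.014,1,-0.0015,0.0075,0.014,1,0,0,0,0],
)

```text
clock: 2.95
position: [443.8, -124.8, 46.9]
ee_rot: [0.138, 0.99, -0.003, 0.007]
contact_force: [-0.7, 0.2, -0.5]
gripper_width: 60.0
```

```bash
python3 plan.py 442 -126 3 2.846 5
```

```text
t 2.95 pos [ 443.8 -124.8   46.9] tool shift mm [ 1.5 -1.6 -0. ] roll deg 1.1 w 60.0 F [-0.7  0.2 -0.5] tz [ 0.012 -0.008 -1.   ] j [ 0.09  0.34 -0.63  0.02 -0.58 -1.95]
[0.0003, -0.0003, 0.0088, 0.2, 0.0003, -0.0003, 0.0088, 0.2, 0.0003, -0.0003, 0.0088, 0.2, 0.0003, -0.0003, 0.0088, 0.2, 0.0003, -0.0003, 0.0088, 0.2]
step 8.8000848174983
```

Request:
arm_command(
  commands=[0.001,-0.001,0.009,1,0,-0.001,0.009,0,0,0,0.009,0,0,0,0.009,0,0,0,0.006,0],
)

```text
clock: 3.45
position: [444.2, -128.0, 4.1]
ee_rot: [0.147, 0.989, -0.003, 0.009]
contact_force: [-0.2, -0.3, 0.7]
gripper_width: 59.8
```

```bash
python3 plan.py 442 -126 3 2.846 5;python3 - <<'E'
from h import *
for n in("side","top"):
    im=arm.get_image(n)
    u,v=pix(n,[442,-126,20]);u=int(u);v=int(v)
    cv2.imwrite(f"pics/d{n}.png",cv2.resize(im[max(0,v-60):v+60,u-80:u+80,::-1],None,fx=4,fy=4,interpolation=cv2.INTER_CUBIC))
E
```

```text
t 3.45 pos [ 444.2 -128.     4.1] tool shift mm [ 2.7  1.2 -0.1] roll deg 0.0 w 59.8 F [-0.2 -0.3  0.7] tz [ 0.017 -0.008 -1.   ] j [ 0.08  0.42 -0.67  0.02 -0.46 -1.96]
[0.0005, 0.0002, 0.0002, 0.0, 0.0005, 0.0002, 0.0002, 0.0, 0.0005, 0.0002, 0.0002, 0.0, 0.0005, 0.0002, 0.0002, 0.0, 0.0005, 0.0002, 0.0002, 0.0]
step 0.6348109295020278
```

View pics/dside.png

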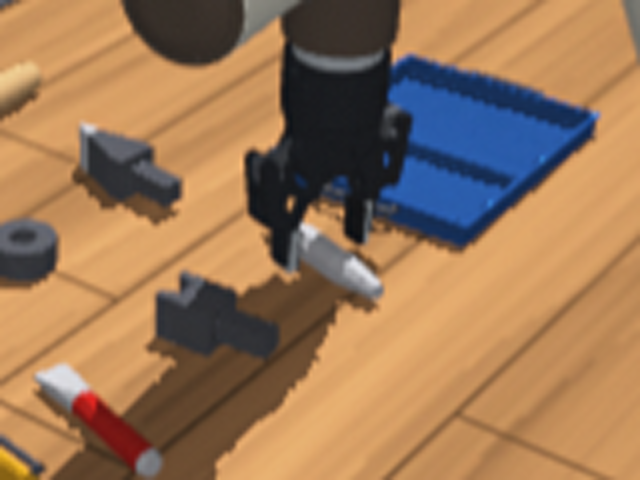

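View pics/dtop.png

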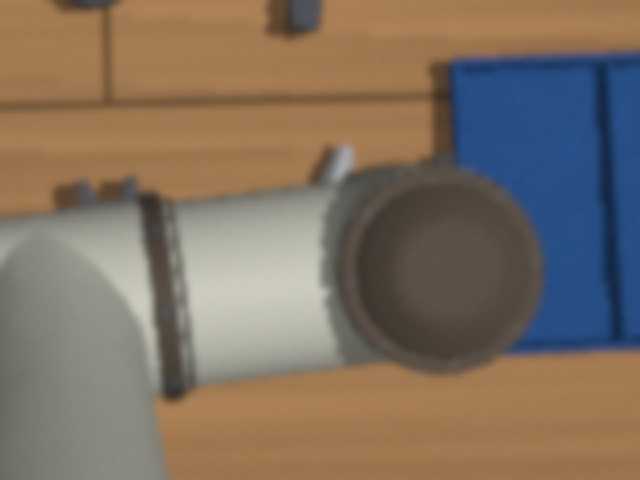

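Request:
arm_command(
  commands=[0.001,0,0,0,0,0,0,0,0,0,0,0,0,0,0,0,0,0,0,0],
  jaw=0,
)

```text
clock: 4.05
position: [443.0, -127.6, 4.6]
ee_rot: [0.147, 0.989, -0.003, 0.009]
contact_force: [0.1, 0.3, -3.1]
gripper_width: 22.5
```

Request:
arm_command(
  commands=[0,0,0,0,0,0,-0.008,0,0,0,-0.012,0,0,0,-0.012,0,0,0,-0.012,0],
)

```text
clock: 4.55
position: [439.9, -127.3, 49.2]
ee_rot: [0.147, 0.989, -0.003, 0.006]
contact_force: [-0.5, 0.7, -2.3]
gripper_width: 22.6
```

```bash
python3 -c "
from h import *
x=tray(*TB,(0,-24,0));print(x)"; python3 g.py 442 -126 2.846
```

```text
[ 464.3599865  -345.49730005    0.        ]
t 4.55 pos [ 439.9 -127.3   49.2] tool shift mm [-1.6  1.8  0. ] roll deg -0.0 w 22.6 F [-0.5  0.7 -2.3] tz [ 0.01  -0.008 -1.   ] j [ 0.08  0.34 -0.64  0.02 -0.59 -1.96]
```

```bash
python3 plan.py 464 -345.5 70 3.157 5
```

```text
t 4.55 pos [ 439.9 -127.3   49.2] tool shift mm [ -86.6 -201.7    2. ] roll deg -17.8 w 22.6 F [-0.5  0.7 -2.3] tz [ 0.01  -0.008 -1.   ] j [ 0.08  0.34 -0.64  0.02 -0.59 -1.96]
[-0.0173, -0.0403, -0.0042, -3.6, -0.0148, -0.0413, -0.0042, -3.6, -0.0122, -0.0422, -0.0042, -3.6, -0.0095, -0.0429, -0.0042, -3.6, -0.0069, -0.0434, -0.0042, -3.6]
step 44.1078889583614
```

Request:
arm_command(
  commands=[-0.018,-0.042,-0.004,-3.6,-0.015,-0.043,-0.004,-3.6,-0.012,-0.044,-0.004,-3.6,-0.01,-0.045,-0.004,-3.6,-0.007,-0.045,-0.004,-3.6],
)

```text
clock: 5.05
position: [468.2, -355.8, 76.9]
ee_rot: [-0.022, 1.0, -0.004, 0.008]
contact_force: [0.3, 0.1, -2.3]
gripper_width: 22.2
```

```bash
python3 plan.py 464 -345.5 35 3.157 4
```

```text
t 5.05 pos [ 468.2 -355.8   76.9] tool shift mm [ 3.8 10.4 -0.1] roll deg 1.7 w 22.2 F [ 0.3  0.1 -2.3] tz [ 0.015 -0.007 -1.   ] j [-0.37  0.47 -0.29  0.   -0.79 -1.15]
[0.0009, 0.0026, 0.0105, 0.4, 0.001, 0.0026, 0.0105, 0.4, 0.001, 0.0026, 0.0105, 0.4, 0.001, 0.0026, 0.0105, 0.4]
step 10.842560025403413
```

Request:
arm_command(
  commands=[0.001,0.0026,0.01,0.4,0.001,0.0026,0.01,0.4,0.001,0.0026,0.01,0.4,0.001,0.0026,0.01,0.4,0,0,0,0],
)

```text
clock: 5.55
position: [463.6, -348.8, 34.9]
ee_rot: [-0.004, 1.0, -0.004, 0.008]
contact_force: [-0.7, -0.4, -1.9]
gripper_width: 22.4
```

```bash
python3 plan.py 464 -345.5 9 3.157 4
```

```text
t 5.55 pos [ 463.6 -348.8   34.9] tool shift mm [-0.4  3.3 -0. ] roll deg -0.4 w 22.4 F [-0.7 -0.4 -1.9] tz [ 0.016 -0.008 -1.   ] j [-0.36  0.51 -0.35  0.   -0.69 -1.2 ]
[-0.0001, 0.0008, 0.0065, -0.1, -0.0001, 0.0008, 0.0065, -0.1, -0.0001, 0.0008, 0.0065, -0.1, -0.0001, 0.0008, 0.0065, -0.1]
step 6.532592980906837
```

Request:
arm_command(
  commands=[0,0.001,0.0065,0,0,0.001,0.0065,0,0,0.001,0.0065,0,0,0,0.0065,0,0,0,0,0],
)

```text
clock: 6.05
position: [465.7, -343.9, 7.6]
ee_rot: [-0.007, 1.0, -0.005, 0.009]
contact_force: [0.1, -0.1, -3.0]
gripper_width: 22.0
```

Request:
arm_command(
  commands=[0,0,0,0,0,0,0,0,0,0,0,0,0,0,-0.01,0,0,0,-0.02,0],
  jaw=0.47,
)

```text
clock: 6.55
position: [464.8, -344.0, 38.0]
ee_rot: [-0.007, 1.0, -0.005, 0.008]
contact_force: [0.2, 0.3, 0.8]
gripper_width: 39.7
```

Request:
arm_command(
  commands=[0,0,-0.03,0,0,0,-0.03,0,0,0,-0.03,0,0,0,0,0,0,0,0,0],
  jaw=0.7,
)

```text
clock: 7.05
position: [464.9, -344.5, 139.3]
ee_rot: [-0.007, 1.0, -0.007, 0.013]
contact_force: [-0.2, 0.1, 0.7]
gripper_width: 59.4
```

```bash
python3 plan.py 602 126.3 120 pi-0.025 10;python3 - <<'E'
from h import *
for n in("side",):
    im=arm.get_image(n)
    cv2.imwrite(f"pics/e{n}.png",cv2.resize(im[110:290,200:460,::-1],None,fx=3,fy=3,interpolation=cv2.INTER_CUBIC))
E
```

```text
Traceback (most recent call last):
  File "plan.py", line 4, in <module>
    x,y,z,ang=[float(eval(a)) for a in sys.argv[1:5]];n=int(sys.argv[5])
                     ~~~~^^^
NameError: name 'pi' is not defined. Did you mean: 'pix'?
```

View pics/eside.png

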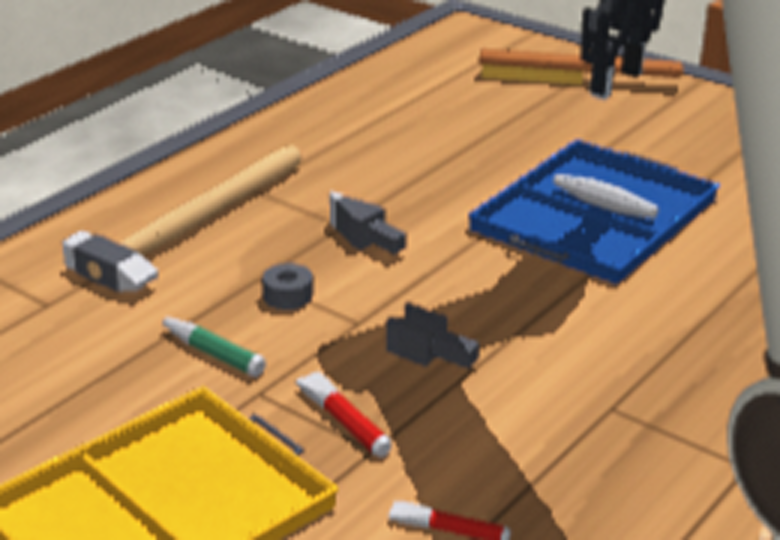

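```bash
sed -i '2a from math import pi' plan.py g.py;  python3 plan.py 602 126.3 100 pi-0.025 10
```

```text
t 7.1 pos [ 465.4 -344.9  139.7] tool shift mm [-143.3  469.2   -3.4] roll deg 2.3 w 59.9 F [-0.   0.3  0. ] tz [ 0.027 -0.015 -1.   ] j [-0.36  0.37 -0.26  0.01 -0.91 -1.2 ]
[-0.0143, 0.0469, 0.004, 0.2, -0.0142, 0.047, 0.004, 0.2, -0.014, 0.047, 0.004, 0.2, -0.0138, 0.0471, 0.004, 0.2, -0.0136, 0.0471, 0.004, 0.2]
[-0.0134, 0.0472, 0.004, 0.2, -0.0132, 0.0472, 0.004, 0.2, -0.013, 0.0473, 0.004, 0.2, -0.0129, 0.0473, 0.004, 0.2, -0.0127, 0.0474, 0.004, 0.2]
step 49.21735249787521
```

```bash
cat > plan.py <<'E'
import sys
from math import pi
from h import *
x,y,z,ang=[float(eval(a)) for a in sys.argv[1:5]];n=int(sys.argv[5])
tgt(x,y,ang)
s=arm.read_state();M=R.from_quat(s["ee_rot"]).as_matrix();a=np.arctan2(M[1,0],M[0,0])
r=-((ang-a+np.pi)%(2*np.pi)-np.pi)/n; d=(np.array([x,y,z])-s["position"])/n/1000
for k in range(n):
    Mk=M@R.from_euler("z",r*k).as_matrix();v=Mk.T@d
    print(*[round(float(q),4) for q in v],round(float(np.degrees(r)),1),sep=", ",end=",  " if k%5<4 else "\n")
print("step",np.linalg.norm(d)*1000)
E
python3 plan.py 602 126.3 100 pi-0.025 10
```

```text
t 7.1 pos [ 465.4 -344.9  139.7] tool shift mm [-143.3  469.2   -3.4] roll deg 2.3 w 59.9 F [-0.   0.3  0. ] tz [ 0.027 -0.015 -1.   ] j [-0.36  0.37 -0.26  0.01 -0.91 -1.2 ]
-0.0142, 0.047, 0.0036, 0.2,  -0.014, 0.047, 0.0036, 0.2,  -0.0139, 0.0471, 0.0036, 0.2,  -0.0137, 0.0471, 0.0036, 0.2,  -0.0135, 0.0472, 0.0036, 0.2
-0.0133, 0.0472, 0.0036, 0.2,  -0.0131, 0.0473, 0.0036, 0.2,  -0.0129, 0.0474, 0.0036, 0.2,  -0.0127, 0.0474, 0.0036, 0.2,  -0.0126, 0.0475, 0.0036, 0.2
step 49.21735249787521
```

Request:
arm_command(
  commands=[-0.014,0.047,0.0036,0,-0.014,0.047,0.0036,0,-0.014,0.047,0.0036,0,-0.014,0.047,0.0036,0,-0.0135,0.047,0.0036,0],
)

```text
clock: 7.6
position: [531.7, -108.7, 116.3]
ee_rot: [-0.0, 1.0, -0.008, 0.011]
contact_force: [1.2, 1.0, 0.7]
gripper_width: 59.8
```

```bash
python3 plan.py 602 126.3 90 pi-0.025 5
```

```text
t 7.6 pos [ 531.7 -108.7  116.3] tool shift mm [-70.6 234.9  -2.3] roll deg 1.5 w 59.8 F [1.2 1.  0.7] tz [ 0.022 -0.016 -1.   ] j [ 0.11  0.35 -0.38  0.03 -0.82 -1.69]
-0.014, 0.0471, 0.0048, 0.3,  -0.0138, 0.0471, 0.0048, 0.3,  -0.0135, 0.0472, 0.0048, 0.3,  -0.0133, 0.0473, 0.0048, 0.3,  -0.013, 0.0474, 0.0048, 0.3
step 49.34639630595375
```

Request:
arm_command(
  commands=[-0.014,0.047,0.0048,0.3,-0.014,0.047,0.0048,0.3,-0.0135,0.047,0.0048,0.3,-0.013,0.047,0.0048,0.3,-0.013,0.047,0.0048,0.3],
)

```text
clock: 8.1
position: [598.9, 130.1, 84.8]
ee_rot: [0.013, 1.0, -0.01, 0.007]
contact_force: [0.9, -0.6, 0.0]
gripper_width: 59.7
```

```bash
python3 plan.py 602 126.3 40 pi-0.025 4
```

```text
t 8.1 pos [598.9 130.1  84.8] tool shift mm [-3.2 -3.7  0.1] roll deg -0.0 w 59.7 F [ 0.9 -0.6  0. ] tz [ 0.013 -0.02  -1.   ] j [ 0.49  0.5  -0.23  0.03 -0.85 -2.11]
-0.0006, -0.0007, 0.0112, -0.0,  -0.0006, -0.0007, 0.0112, -0.0,  -0.0006, -0.0007, 0.0112, -0.0,  -0.0006, -0.0007, 0.0112, -0.0,  step 11.272072737131484
```

Request:
arm_command(
  commands=[-0.0006,-0.0015,0.011,0,-0.0006,-0.0015,0.011,0,-0.0006,-0.001,0.011,0,-0.0006,-0.0007,0.011,0,0,0,0,0],
)

```text
clock: 8.6
position: [600.4, 126.6, 33.2]
ee_rot: [0.01, 1.0, -0.012, 0.003]
contact_force: [-0.4, -0.4, -0.3]
gripper_width: 60.2
```

```bash
python3 plan.py 602 126.3 3 pi-0.025 4
```

```text
t 8.6 pos [600.4 126.6  33.2] tool shift mm [-1.6 -0.2  0. ] roll deg 0.3 w 60.2 F [-0.4 -0.4 -0.3] tz [ 0.007 -0.023 -1.   ] j [ 0.48  0.57 -0.26  0.03 -0.75 -2.1 ]
-0.0004, 0.0001, 0.0076, 0.1,  -0.0004, 0.0001, 0.0076, 0.1,  -0.0004, 0.0001, 0.0076, 0.1,  -0.0004, 0.0001, 0.0076, 0.1,  step 7.563215222670746
```

Request:
arm_command(
  commands=[-0.0004,0,0.0075,0,-0.0004,0,0.0075,0,-0.0004,0,0.0075,0,0,0,0.005,0,0,0,0,0],
)

```text
clock: 9.1
position: [602.3, 123.3, 4.3]
ee_rot: [0.012, 1.0, -0.011, 0.004]
contact_force: [-0.7, 0.0, -0.3]
gripper_width: 59.8
```

Request:
arm_command(
  commands=[0,0,0,0,0,0,0,0,0,0,0,0,0,0,0,0,0,0,0,0],
  jaw=0,
)

```text
clock: 9.6
position: [602.6, 123.8, 5.1]
ee_rot: [0.012, 1.0, -0.011, 0.005]
contact_force: [-0.0, 0.1, -1.2]
gripper_width: 18.2
```

Request:
arm_command(
  commands=[0,0,-0.006,0,0,0,-0.012,0,0,0,-0.012,0,0,0,-0.012,0,0,0,-0.012,0],
)

```text
clock: 10.1
position: [600.6, 124.5, 61.5]
ee_rot: [0.012, 1.0, -0.012, 0.003]
contact_force: [-0.6, 0.4, -2.8]
gripper_width: 18.2
```

```bash
 python3 -c "
from h import *
print(tray(*TB,(0,-74,0)))"; python3 plan.py 465 -395.5 80 pi+0.015 11
```

```text
[ 465.10995838 -395.49167516    0.        ]
t 10.1 pos [600.6 124.5  61.5] tool shift mm [ 123.2 -523.    11.6] roll deg -2.2 w 18.2 F [-0.6  0.4 -2.8] tz [ 0.005 -0.024 -1.   ] j [ 0.48  0.53 -0.24  0.03 -0.81 -2.1 ]
0.0112, -0.0476, -0.0006, -0.2,  0.0114, -0.0475, -0.0006, -0.2,  0.0115, -0.0475, -0.0006, -0.2,  0.0117, -0.0475, -0.0006, -0.2,  0.0119, -0.0474, -0.0006, -0.2
0.012, -0.0474, -0.0006, -0.2,  0.0122, -0.0473, -0.0006, -0.2,  0.0124, -0.0473, -0.0006, -0.2,  0.0125, -0.0472, -0.0006, -0.2,  0.0127, -0.0472, -0.0006, -0.2
0.0129, -0.0472, -0.0006, -0.2,  step 48.883939973687106
```

Request:
arm_command(
  commands=[0.011,-0.047,-0.004,0,0.011,-0.047,-0.004,-0.3,0.011,-0.047,-0.004,-0.3,0.011,-0.047,-0.003,-0.3,0.012,-0.047,-0.003,-0.3],
)

```text
clock: 10.6
position: [545.8, -109.0, 93.0]
ee_rot: [-0.006, 1.0, -0.01, 0.011]
contact_force: [0.6, -0.7, -1.8]
gripper_width: 17.9
```

```bash
python3 plan.py 465 -395.5 75 pi+0.015 5
```

```text
t 10.6 pos [ 545.8 -109.    93. ] tool shift mm [  84.1 -285.5    3.9] roll deg -0.2 w 17.9 F [ 0.6 -0.7 -1.8] tz [ 0.022 -0.02  -1.   ] j [ 0.11  0.4  -0.37  0.03 -0.78 -1.69]
0.0169, -0.057, 0.0044, -0.0,  0.0169, -0.057, 0.0044, -0.0,  0.017, -0.057, 0.0044, -0.0,  0.017, -0.057, 0.0044, -0.0,  0.017, -0.057, 0.0044, -0.0
step 59.645938899466735
```

Request:
arm_command(
  commands=[0.014,-0.046,0.003,0,0.014,-0.046,0.003,0,0.014,-0.046,0.003,0,0.014,-0.046,0.003,0,0.014,-0.046,0.003,0],
)

```text
clock: 11.1
position: [477.9, -349.2, 89.2]
ee_rot: [-0.007, 1.0, -0.011, 0.017]
contact_force: [1.2, -0.0, -2.2]
gripper_width: 17.8
```

```bash
python3 plan.py 465 -395.5 45 pi+0.015 4
```

```text
t 11.1 pos [ 477.9 -349.2   89.2] tool shift mm [ 13.6 -46.1   0.6] roll deg -0.0 w 17.8 F [ 1.2 -0.  -2.2] tz [ 0.034 -0.022 -0.999] j [-0.35  0.45 -0.29  0.01 -0.79 -1.21]
0.0038, -0.0113, 0.0112, -0.0,  0.0038, -0.0113, 0.0112, -0.0,  0.0038, -0.0113, 0.0112, -0.0,  0.0038, -0.0113, 0.0112, -0.0,  step 16.326308146802127
```

Request:
arm_command(
  commands=[0.004,-0.011,0.011,0,0.004,-0.011,0.011,0,0.004,-0.011,0.011,0,0.003,-0.008,0.008,0,0,0,0,0],
)

```text
clock: 11.6
position: [462.8, -397.4, 48.5]
ee_rot: [-0.004, 1.0, -0.012, 0.018]
contact_force: [-0.5, -0.3, -3.2]
gripper_width: 18.0
```

```bash
python3 plan.py 465 -395.5 9.5 pi+0.015 5
```

```text
t 11.6 pos [ 462.8 -397.4   48.5] tool shift mm [-2.2  1.9  0. ] roll deg -0.3 w 18.0 F [-0.5 -0.3 -3.2] tz [ 0.036 -0.023 -0.999] j [-0.44  0.52 -0.28  0.01 -0.72 -1.13]
-0.0002, 0.0006, 0.0078, -0.1,  -0.0002, 0.0006, 0.0078, -0.1,  -0.0002, 0.0006, 0.0078, -0.1,  -0.0002, 0.0006, 0.0078, -0.1,  -0.0002, 0.0006, 0.0078, -0.1
step 7.8268683926796845
```

Request:
arm_command(
  commands=[0,0.0006,0.0078,0,0,0.0006,0.0078,0,0,0.0006,0.0078,0,0,0,0.0078,0,0,0,0.004,0],
)

```text
clock: 12.1
position: [466.4, -393.7, 11.1]
ee_rot: [-0.007, 1.0, -0.012, 0.018]
contact_force: [-1.0, 0.4, -1.8]
gripper_width: 17.9
```

Request:
arm_command(
  commands=[0,0,0,0,0,0,0,0,0,0,0,0,0,0,-0.01,0,0,0,-0.02,0],
  jaw=0.42,
)

```text
clock: 12.6
position: [465.3, -392.9, 41.2]
ee_rot: [-0.007, 1.0, -0.012, 0.017]
contact_force: [-0.6, 0.3, 0.1]
gripper_width: 36.5
```

Request:
arm_command(
  commands=[0,0,-0.03,0,0,0,-0.03,0,0,0,-0.02,0,0,0,0,0,0,0,0,0],
  jaw=0.9,
)

```text
clock: 13.1
position: [464.4, -392.7, 133.1]
ee_rot: [-0.008, 1.0, -0.015, 0.023]
contact_force: [-1.2, -1.0, -0.2]
gripper_width: 76.6
```

```bash
python3 plan.py 618 9.5 100 pi/2 10;python3 - <<'E'
from h import *
for n in("side",):
    im=arm.get_image(n)
    cv2.imwrite(f"pics/f{n}.png",cv2.resize(im[110:290,200:460,::-1],None,fx=3,fy=3,interpolation=cv2.INTER_CUBIC))
E
```

```text
t 13.1 pos [ 464.4 -392.7  133.1] tool shift mm [-159.8  399.8   -4.9] roll deg 90.9 w 76.6 F [-1.2 -1.  -0.2] tz [ 0.046 -0.03  -0.998] j [-0.43  0.42 -0.21  0.01 -0.89 -1.13]
-0.0158, 0.0401, 0.0028, 9.1,  -0.0093, 0.0421, 0.0028, 9.1,  -0.0025, 0.043, 0.0028, 9.1,  0.0043, 0.0429, 0.0028, 9.1,  0.011, 0.0417, 0.0028, 9.1
0.0175, 0.0394, 0.0028, 9.1,  0.0235, 0.0361, 0.0028, 9.1,  0.0289, 0.032, 0.0028, 9.1,  0.0336, 0.027, 0.0028, 9.1,  0.0374, 0.0214, 0.0028, 9.1
step 43.182695726042525
```

View pics/fside.png

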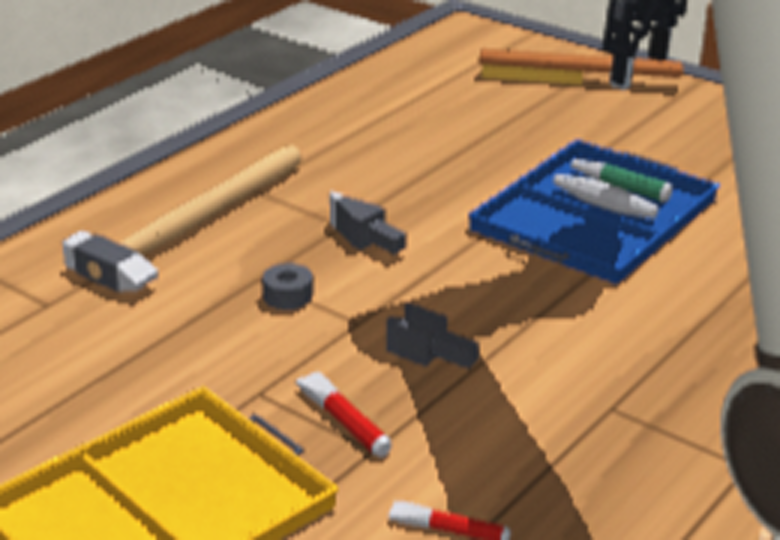

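```bash
python3 plan.py 618 9.5 133 -pi/2 11
```

```text
t 13.15 pos [ 464.6 -392.9  133.1] tool shift mm [-159.7  399.9   -5.1] roll deg -89.1 w 77.0 F [ 0.3 -0.8  1.4] tz [ 0.047 -0.03  -0.998] j [-0.43  0.42 -0.21  0.01 -0.89 -1.13]
-0.0145, 0.0364, -0.0005, -8.1,  -0.0195, 0.034, -0.0005, -8.1,  -0.0241, 0.0309, -0.0005, -8.1,  -0.0282, 0.0272, -0.0005, -8.1,  -0.0317, 0.0229, -0.0005, -8.1
-0.0347, 0.0182, -0.0005, -8.1,  -0.0369, 0.0132, -0.0005, -8.1,  -0.0384, 0.0078, -0.0005, -8.1,  -0.0391, 0.0024, -0.0005, -8.1,  -0.039, -0.0032, -0.0005, -8.1
-0.0382, -0.0086, -0.0005, -8.1,  step 39.15372713541007
```

Request:
arm_command(
  commands=[-0.0145,0.0364,0,-8.1,-0.0195,0.034,0,-8.1,-0.024,0.031,0,-8.1,-0.028,0.027,0,-8.1,-0.032,0.023,0,-8.1],
)

```text
clock: 13.65
position: [530.7, -207.6, 124.9]
ee_rot: [-0.361, 0.932, -0.02, 0.012]
contact_force: [0.4, -0.3, -0.7]
gripper_width: 76.8
```

```bash
python3 plan.py 618 9.5 120 -pi/2 5
```

```text
t 13.65 pos [ 530.7 -207.6  124.9] tool shift mm [-210.8  101.6   -3.1] roll deg -47.6 w 76.8 F [ 0.4 -0.3 -0.7] tz [ 0.037 -0.029 -0.999] j [-0.07  0.37 -0.32  0.04 -0.84 -0.78]
-0.0422, 0.0204, 0.0004, -9.5,  -0.0449, 0.0131, 0.0004, -9.5,  -0.0465, 0.0055, 0.0004, -9.5,  -0.0468, -0.0023, 0.0004, -9.5,  -0.0457, -0.01, 0.0004, -9.5
step 46.809590486356655
```

Request:
arm_command(
  commands=[-0.042,0.02,0,-8.5,-0.044,0.014,0,-8.5,-0.046,0.007,0,-8.5,-0.047,0,0,-8.5,-0.046,-0.007,0,-8.5],
)

```text
clock: 14.15
position: [615.4, 16.5, 114.7]
ee_rot: [-0.678, 0.735, -0.02, -0.001]
contact_force: [0.4, 0.4, 1.2]
gripper_width: 77.0
```

```bash
python3 plan.py 618 9.5 120 -pi/2 4
```

```text
t 14.15 pos [615.4  16.5 114.7] tool shift mm [ 6.7 -3.2  0.3] roll deg -4.7 w 77.0 F [0.4 0.4 1.2] tz [ 0.025 -0.031 -0.999] j [ 0.31  0.46 -0.21  0.05 -0.89 -0.42]
0.0017, -0.0008, -0.0012, -1.2,  0.0017, -0.0008, -0.0012, -1.2,  0.0017, -0.0008, -0.0012, -1.2,  0.0018, -0.0007, -0.0012, -1.2,  step 2.278319507645137
```

Request:
arm_command(
  commands=[0.002,-0.001,0.02,-1.2,0.002,-0.001,0.025,-1.2,0.002,-0.001,0.022,-1.2,0,0,0.003,0,0,0,0,0],
)

```text
clock: 14.65
position: [620.5, 15.6, 37.1]
ee_rot: [-0.706, 0.708, -0.018, -0.005]
contact_force: [0.2, -0.4, 0.1]
gripper_width: 76.9
```

```bash
python3 plan.py 618 9.5 4 -pi/2 4
```

```text
t 14.65 pos [620.5  15.6  37.1] tool shift mm [6.1 2.5 0.1] roll deg -0.2 w 76.9 F [ 0.2 -0.4  0.1] tz [ 0.019 -0.032 -0.999] j [ 0.3   0.56 -0.26  0.05 -0.74 -0.35]
0.0012, 0.0008, 0.0083, -0.0,  0.0012, 0.0008, 0.0083, -0.0,  0.0012, 0.0008, 0.0083, -0.0,  0.0012, 0.0008, 0.0083, -0.0,  step 8.435447153737845
```

Request:
arm_command(
  commands=[0.003,0.0008,0.004,0,0.003,0.0008,0.008,0,0,0.0008,0.008,0,0,0,0.008,0,0,0,0.003,0],
)

```text
clock: 15.15
position: [619.9, 7.6, 7.0]
ee_rot: [-0.705, 0.708, -0.019, -0.003]
contact_force: [-0.1, -0.3, -0.7]
gripper_width: 76.9
```

```bash
python3 plan.py 618 9.5 4 -pi/2 4
```

```text
t 15.15 pos [619.9   7.6   7. ] tool shift mm [-1.9  1.9 -0.1] roll deg -0.3 w 76.9 F [-0.1 -0.3 -0.7] tz [ 0.024 -0.031 -0.999] j [ 0.29  0.6  -0.29  0.06 -0.67 -0.34]
-0.0005, 0.0005, 0.0007, -0.1,  -0.0005, 0.0005, 0.0007, -0.1,  -0.0005, 0.0005, 0.0007, -0.1,  -0.0005, 0.0005, 0.0007, -0.1,  step 1.0131502437338107
```

Request:
arm_command(
  commands=[-0.001,0.001,0,0,0,0,0,0,0,0,0,0,0,0,0,0,0,0,0,0],
  jaw=0,
)

```text
clock: 15.65
position: [618.2, 8.5, 7.1]
ee_rot: [-0.705, 0.708, -0.019, -0.003]
contact_force: [-0.1, -1.6, -1.0]
gripper_width: 47.4
```

Request:
arm_command(
  commands=[0,0,-0.005,0,0,0,-0.01,0,0,0,-0.014,0,0,0,-0.014,0,0,0,-0.014,0],
)

```text
clock: 16.15
position: [613.6, 10.0, 63.4]
ee_rot: [-0.705, 0.709, -0.016, -0.007]
contact_force: [0.7, -0.7, -4.3]
gripper_width: 47.0
```

```bash
 python3 -c "
from h import *
print(tray(*TB,(0,61,0)))"; python3 plan.py 463 -260.5 90 -pi/2 7
```

```text
[ 463.08503431 -260.50686237    0.        ]
t 16.15 pos [613.6  10.   63.4] tool shift mm [271.2 149.    7. ] roll deg -0.3 w 47.0 F [ 0.7 -0.7 -4.3] tz [ 0.013 -0.033 -0.999] j [ 0.3   0.52 -0.25  0.05 -0.79 -0.34]
0.0389, 0.0212, -0.0028, -0.0,  0.0389, 0.0213, -0.0028, -0.0,  0.0388, 0.0213, -0.0028, -0.0,  0.0388, 0.0213, -0.0028, -0.0,  0.0388, 0.0214, -0.0028, -0.0
0.0388, 0.0214, -0.0028, -0.0,  0.0388, 0.0214, -0.0028, -0.0,  step 44.386545126800485
```

Request:
arm_command(
  commands=[0.039,0.021,-0.006,0,0.039,0.021,-0.006,0,0.039,0.021,-0.003,0,0.039,0.021,-0.003,0,0.039,0.021,-0.001,0],
)

```text
clock: 16.65
position: [510.1, -184.1, 92.9]
ee_rot: [0.709, -0.705, 0.02, 0.002]
contact_force: [1.0, 0.3, -3.1]
gripper_width: 47.2
```

```bash
 python3 plan.py 463 -260.5 50 -pi/2 4
```

```text
t 16.65 pos [ 510.1 -184.1   92.9] tool shift mm [76.1 47.6  1.2] roll deg 0.3 w 47.2 F [ 1.   0.3 -3.1] tz [ 0.026 -0.031 -0.999] j [-0.03  0.37 -0.42  0.04 -0.75  0.  ]
0.0187, 0.0122, 0.011, 0.1,  0.0187, 0.0121, 0.011, 0.1,  0.0187, 0.0121, 0.011, 0.1,  0.0187, 0.0121, 0.011, 0.1,  step 24.876652052783452
```

Request:
arm_command(
  commands=[0.019,0.012,0.005,0,0.019,0.012,0.01,0,0.018,0.012,0.011,0,0.016,0.01,0.011,0,0,0,0,0],
)

```text
clock: 17.15
position: [459.5, -263.9, 60.0]
ee_rot: [-0.706, 0.708, -0.021, -0.001]
contact_force: [0.4, 0.2, -3.7]
gripper_width: 47.7
```

```bash
 python3 plan.py 463 -260.5 13 -pi/2 5
```

```text
t 17.15 pos [ 459.5 -263.9   60. ] tool shift mm [-3.4 -3.5 -0. ] roll deg -0.2 w 47.7 F [ 0.4  0.2 -3.7] tz [ 0.029 -0.031 -0.999] j [-0.2   0.4  -0.48  0.04 -0.65  0.17]
-0.001, -0.0004, 0.0094, -0.0,  -0.001, -0.0004, 0.0094, -0.0,  -0.001, -0.0004, 0.0094, -0.0,  -0.001, -0.0004, 0.0094, -0.0,  -0.001, -0.0004, 0.0094, -0.0
step 9.457898229039934
```

Request:
arm_command(
  commands=[-0.001,-0.0004,0.0095,0,-0.001,-0.0004,0.0095,0,-0.001,-0.0004,0.0095,0,-0.001,-0.0004,0.0095,0,0,0,0.009,0],
)

```text
clock: 17.65
position: [466.4, -259.9, 12.3]
ee_rot: [0.707, -0.707, 0.024, -0.001]
contact_force: [0.1, -0.6, -2.6]
gripper_width: 47.9
```

Request:
arm_command(
  commands=[0,0,0,0,0,0,0,0,0,0,0,0,0,0,-0.005,0,0,0,-0.01,0],
  jaw=0.75,
)

```text
clock: 18.15
position: [467.1, -259.1, 27.2]
ee_rot: [0.708, -0.706, 0.024, -0.001]
contact_force: [0.4, 0.6, -0.1]
gripper_width: 63.8
```

Request:
arm_command(
  commands=[0,0,-0.015,0,0,0,-0.02,0,0,0,-0.02,0,0,0,-0.015,0,0,0,0,0],
)

```text
clock: 18.65
position: [466.6, -257.6, 107.3]
ee_rot: [0.708, -0.706, 0.029, -0.003]
contact_force: [0.8, 0.4, -0.0]
gripper_width: 64.0
```

```bash
 python3 plan.py 621 -124.5 100 pi-0.165-2*pi 10; python3 - <<'E'
from h import *
for n in("side",):
    im=arm.get_image(n)
    cv2.imwrite(f"pics/g{n}.png",cv2.resize(im[110:290,200:460,::-1],None,fx=3,fy=3,interpolation=cv2.INTER_CUBIC))
E
```

```text
t 18.65 pos [ 466.6 -257.6  107.3] tool shift mm [-132.8 -154.7    2.3] roll deg 99.6 w 64.0 F [ 0.8  0.4 -0. ] tz [ 0.045 -0.035 -0.998] j [-0.18  0.33 -0.44  0.04 -0.75  0.16]
-0.0133, -0.0154, 0.001, 10.0,  -0.0158, -0.0129, 0.001, 10.0,  -0.0178, -0.01, 0.001, 10.0,  -0.0192, -0.0068, 0.001, 10.0,  -0.0201, -0.0033, 0.001, 10.0
-0.0204, 0.0002, 0.001, 10.0,  -0.02, 0.0037, 0.001, 10.0,  -0.0191, 0.0071, 0.001, 10.0,  -0.0176, 0.0103, 0.001, 10.0,  -0.0155, 0.0132, 0.001, 10.0
step 20.397228384652536
```

View pics/gside.png

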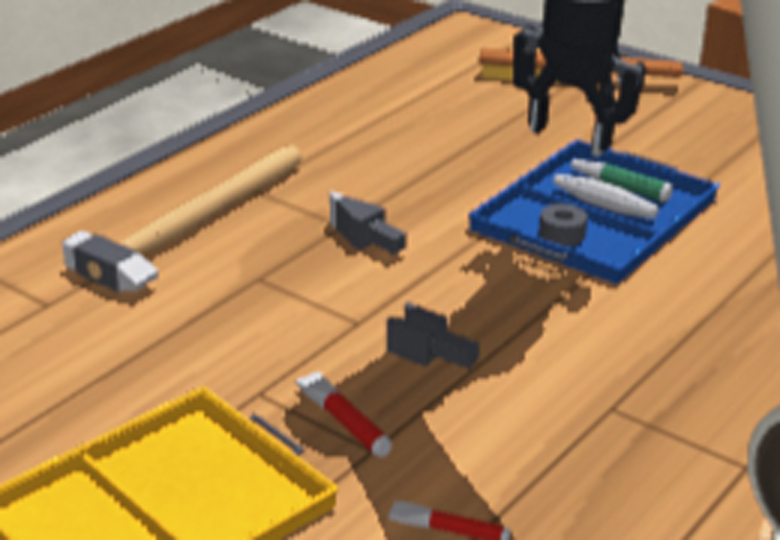

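Request:
arm_command(
  commands=[-0.013,-0.015,0,8.4,-0.016,-0.013,0,8.4,-0.018,-0.01,0,8.4,-0.019,-0.0075,0,8.4,-0.02,-0.005,0,8.4],
)

```text
clock: 19.2
position: [539.1, -187.6, 104.8]
ee_rot: [-0.399, 0.917, -0.023, 0.011]
contact_force: [-0.7, 0.0, -1.0]
gripper_width: 63.9
```

```bash
 python3 plan.py 621 -124.5 100 pi-0.165-2*pi 7
```

```text
t 19.2 pos [ 539.1 -187.6  104.8] tool shift mm [-102.   -16.8    1. ] roll deg 56.5 w 63.9 F [-0.7  0.  -1. ] tz [ 0.038 -0.033 -0.999] j [-0.03  0.4  -0.35  0.04 -0.79 -0.75]
-0.0146, -0.0024, 0.0008, 8.1,  -0.0148, -0.0003, 0.0008, 8.1,  -0.0147, 0.0018, 0.0008, 8.1,  -0.0143, 0.0038, 0.0008, 8.1,  -0.0136, 0.0058, 0.0008, 8.1
-0.0126, 0.0076, 0.0008, 8.1,  -0.0114, 0.0093, 0.0008, 8.1,  step 14.786083220268816
```

Request:
arm_command(
  commands=[-0.0165,-0.0024,0,8.4,-0.017,0,0,8.4,-0.017,0.0025,0,8.4,-0.016,0.005,0,8.4,-0.015,0.007,0,8.4],
)

```text
clock: 19.7
position: [604.7, -132.4, 100.4]
ee_rot: [-0.035, 0.999, -0.017, 0.014]
contact_force: [0.4, -0.2, 0.0]
gripper_width: 64.5
```

```bash
 python3 plan.py 621 -124.5 50 pi-0.165-2*pi 3
```

```text
t 19.7 pos [ 604.7 -132.4  100.4] tool shift mm [-16.8   6.7   0.2] roll deg 13.5 w 64.5 F [ 0.4 -0.2  0. ] tz [ 0.03  -0.032 -0.999] j [ 0.06  0.48 -0.22  0.05 -0.85 -1.59]
-0.0051, 0.0028, 0.0169, 4.5,  -0.0049, 0.0032, 0.0169, 4.5,  -0.0046, 0.0036, 0.0169, 4.5,  step 17.851801881743082
```

Request:
arm_command(
  commands=[-0.005,0.003,0.015,4.5,-0.005,0.003,0.02,4.5,-0.005,0.003,0.012,4.5,0,0,0,0,0,0,0,0],
)

```text
clock: 20.2
position: [621.3, -123.2, 48.1]
ee_rot: [0.087, 0.996, -0.015, 0.013]
contact_force: [-0.5, -0.8, 1.7]
gripper_width: 64.0
```

```bash
 python3 plan.py 621 -124.5 5 pi-0.165-2*pi 5; python3 - <<'E'
from h import *
for n in("side",):
    im=arm.get_image(n)
    cv2.imwrite(f"pics/h{n}.png",cv2.resize(im[130:220,250:380,::-1],None,fx=6,fy=6,interpolation=cv2.INTER_CUBIC))
E
```

```text
t 20.2 pos [ 621.3 -123.2   48.1] tool shift mm [ 0.1 -1.3  0. ] roll deg -0.5 w 64.0 F [-0.5 -0.8  1.7] tz [ 0.024 -0.032 -0.999] j [ 0.08  0.56 -0.23  0.05 -0.76 -1.85]
0.0003, -0.0, 0.0086, -0.1,  0.0003, -0.0, 0.0086, -0.1,  0.0003, -0.0, 0.0086, -0.1,  0.0003, -0.0, 0.0086, -0.1,  0.0003, -0.0, 0.0086, -0.1
step 8.628008534904495
```

View pics/hside.png

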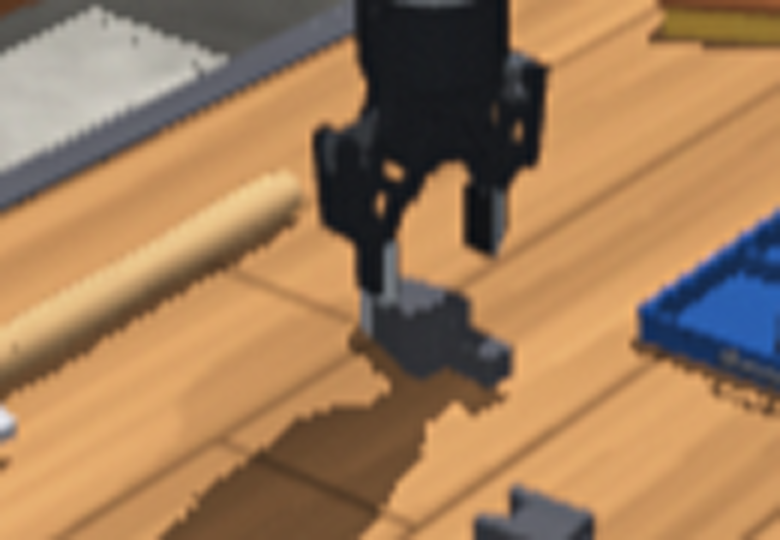

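Request:
arm_command(
  commands=[0.0003,0,0.0086,0,0.0003,0,0.0086,0,0.0003,0,0.0086,0,0.0003,0,0.0086,0,0,0,0.006,0],
)

```text
clock: 20.75
position: [621.5, -124.9, 7.3]
ee_rot: [0.086, 0.996, -0.014, 0.016]
contact_force: [-0.3, -0.0, 0.5]
gripper_width: 63.8
```

```bash
 python3 plan.py 621 -124.5 5 pi-0.165-2*pi 5
```

```text
t 20.75 pos [ 621.5 -124.9    7.3] tool shift mm [ 0.6  0.3 -0. ] roll deg -0.4 w 63.8 F [-0.3 -0.   0.5] tz [ 0.029 -0.032 -0.999] j [ 0.07  0.61 -0.26  0.05 -0.67 -1.86]
0.0001, 0.0001, 0.0005, -0.1,  0.0001, 0.0001, 0.0005, -0.1,  0.0001, 0.0001, 0.0005, -0.1,  0.0001, 0.0001, 0.0005, -0.1,  0.0001, 0.0001, 0.0005, -0.1
step 0.4751997092815693
```

Request:
arm_command(
  commands=[0,0,0.001,0,0,0,0,0,0,0,0,0,0,0,0,0,0,0,0,0],
  jaw=0,
)

```text
clock: 21.25
position: [620.8, -125.4, 5.2]
ee_rot: [0.086, 0.996, -0.015, 0.014]
contact_force: [0.1, -0.3, -0.6]
gripper_width: 35.3
```

Request:
arm_command(
  commands=[0,0,-0.005,0,0,0,-0.01,0,0,0,-0.014,0,0,0,-0.014,0,0,0,-0.014,0],
)

```text
clock: 21.75
position: [614.5, -123.2, 61.0]
ee_rot: [0.087, 0.996, -0.015, 0.008]
contact_force: [0.5, -0.3, -5.2]
gripper_width: 34.8
```

```bash
 python3 -c "
from h import *
print(tray(*TY,(0,61,0)),tray(*TY,(0,-48,0)))"; python3 plan.py 500 373 100 pi-0.177 10; python3 - <<'E'
from h import *
for n in("side",):
    im=arm.get_image(n)
    cv2.imwrite(f"pics/i{n}.png",cv2.resize(im[100:220,250:410,::-1],None,fx=5,fy=5,interpolation=cv2.INTER_CUBIC))
E
```

```text
[500.24071171 373.04695756   0.        ] [481.04829243 265.74993504   0.        ]
t 21.75 pos [ 614.5 -123.2   61. ] tool shift mm [198.6 468.5 -16.8] roll deg 0.2 w 34.8 F [ 0.5 -0.3 -5.2] tz [ 0.014 -0.031 -0.999] j [ 0.08  0.54 -0.22  0.04 -0.8  -1.85]
0.0198, 0.0467, -0.0056, 0.0,  0.0198, 0.0467, -0.0056, 0.0,  0.0198, 0.0467, -0.0056, 0.0,  0.0198, 0.0467, -0.0056, 0.0,  0.0198, 0.0467, -0.0056, 0.0
0.0199, 0.0467, -0.0056, 0.0,  0.0199, 0.0467, -0.0056, 0.0,  0.0199, 0.0467, -0.0056, 0.0,  0.0199, 0.0467, -0.0056, 0.0,  0.0199, 0.0467, -0.0056, 0.0
step 51.067380660337676
```

View pics/iside.png

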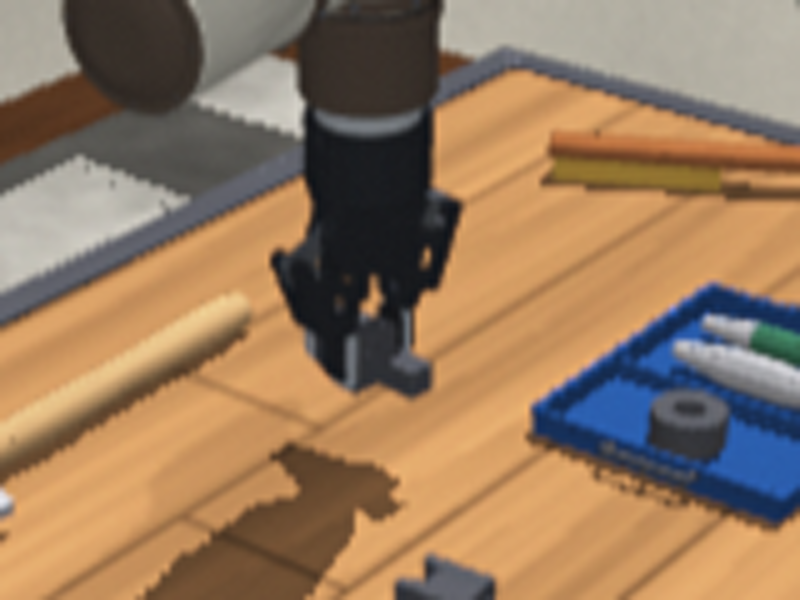

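Request:
arm_command(
  commands=[0.019,0.045,-0.007,0,0.019,0.045,-0.007,0,0.019,0.045,-0.006,0,0.019,0.045,-0.006,0,0.019,0.045,-0.006,0],
)

```text
clock: 22.3
position: [562.5, 116.1, 91.6]
ee_rot: [0.093, 0.995, -0.014, 0.014]
contact_force: [0.8, 0.9, -5.6]
gripper_width: 35.2
```

```bash
 python3 plan.py 500 373 85 pi-0.177 5
```

```text
t 22.3 pos [562.5 116.1  91.6] tool shift mm [109.  240.7  -9.3] roll deg -0.5 w 35.2 F [ 0.8  0.9 -5.6] tz [ 0.025 -0.03  -0.999] j [ 0.51  0.43 -0.33  0.05 -0.8  -2.3 ]
0.0218, 0.0482, -0.0005, -0.1,  0.0217, 0.0482, -0.0005, -0.1,  0.0217, 0.0483, -0.0005, -0.1,  0.0216, 0.0483, -0.0005, -0.1,  0.0215, 0.0483, -0.0005, -0.1
step 52.88912011122016
```

Request:
arm_command(
  commands=[0.02,0.045,-0.001,0,0.02,0.045,0,0,0.02,0.045,0,0,0.02,0.045,0,0,0.018,0.04,0,0],
)

```text
clock: 22.8
position: [504.6, 355.8, 89.0]
ee_rot: [0.093, 0.995, -0.011, 0.016]
contact_force: [-0.2, -0.0, -4.8]
gripper_width: 35.0
```

```bash
 python3 plan.py 500 373 45 pi-0.177 4
```

```text
t 22.8 pos [504.6 355.8  89. ] tool shift mm [ 7.7 16.1 -0.6] roll deg -0.5 w 35.0 F [-0.2 -0.  -4.8] tz [ 0.031 -0.024 -0.999] j [ 0.9   0.5  -0.22  0.05 -0.86 -2.69]
0.0023, 0.0042, 0.0109, -0.1,  0.0023, 0.0042, 0.0109, -0.1,  0.0023, 0.0042, 0.0109, -0.1,  0.0023, 0.0042, 0.0109, -0.1,  step 11.87744282068696
```

Request:
arm_command(
  commands=[0.0015,0.004,0.008,0,0.0015,0.004,0.012,0,0.0015,0.003,0.012,0,0.0015,0.002,0.008,0,0,0,0,0],
)

```text
clock: 23.3
position: [500.5, 373.9, 46.4]
ee_rot: [0.09, 0.996, -0.009, 0.017]
contact_force: [0.6, -0.9, -4.4]
gripper_width: 34.6
```

```bash
 python3 plan.py 500 373 9 pi-0.177 5
```

```text
t 23.3 pos [500.5 373.9  46.4] tool shift mm [ 0.4 -1.   0. ] roll deg -0.2 w 34.6 F [ 0.6 -0.9 -4.4] tz [ 0.032 -0.022 -0.999] j [ 0.92  0.56 -0.24  0.06 -0.77 -2.71]
0.0003, -0.0001, 0.0075, -0.0,  0.0003, -0.0001, 0.0075, -0.0,  0.0003, -0.0001, 0.0075, -0.0,  0.0003, -0.0001, 0.0075, -0.0,  0.0003, -0.0001, 0.0075, -0.0
step 7.473744875003012
```

Request:
arm_command(
  commands=[0.0003,0,0.0075,0,0.0003,0,0.0075,0,0.0003,0,0.0075,0,0,0,0.0075,0,0,0,0.006,0],
)

```text
clock: 23.8
position: [502.7, 371.1, 8.7]
ee_rot: [0.092, 0.996, -0.009, 0.017]
contact_force: [0.2, 0.3, -5.2]
gripper_width: 35.3
```

Request:
arm_command(
  commands=[0,0,0,0,0,0,0,0,0,0,0,0,0,0,-0.005,0,0,0,-0.01,0],
  jaw=0.58,
)

```text
clock: 24.3
position: [504.5, 373.5, 26.8]
ee_rot: [0.091, 0.996, -0.007, 0.02]
contact_force: [1.0, 1.1, 0.1]
gripper_width: 49.5
```

Request:
arm_command(
  commands=[0,0,-0.015,0,0,0,-0.02,0,0,0,-0.02,0,0,0,-0.015,0,0,0,0,0],
)

```text
clock: 24.8
position: [503.5, 377.1, 107.7]
ee_rot: [0.09, 0.996, -0.003, 0.023]
contact_force: [-0.2, 1.0, 0.2]
gripper_width: 49.4
```

```bash
 python3 plan.py 447 129 80 pi-0.305 6; python3 - <<'E'
from h import *
for n in("side",):
    im=arm.get_image(n)
    cv2.imwrite(f"pics/j{n}.png",cv2.resize(im[200:330,150:370,::-1],None,fx=3.5,fy=3.5,interpolation=cv2.INTER_CUBIC))
E
```

```text
t 24.8 pos [503.5 377.1 107.7] tool shift mm [  11.1 -254.2   -0.3] roll deg 7.2 w 49.4 F [-0.2  1.   0.2] tz [ 0.046 -0.009 -0.999] j [ 0.92  0.48 -0.19  0.06 -0.88 -2.71]
0.0021, -0.0424, 0.0046, 1.2,  0.0012, -0.0424, 0.0046, 1.2,  0.0003, -0.0424, 0.0046, 1.2,  -0.0006, -0.0424, 0.0046, 1.2,  -0.0015, -0.0424, 0.0046, 1.2
-0.0023, -0.0424, 0.0046, 1.2,  step 42.66232090896969
```

View pics/jside.png

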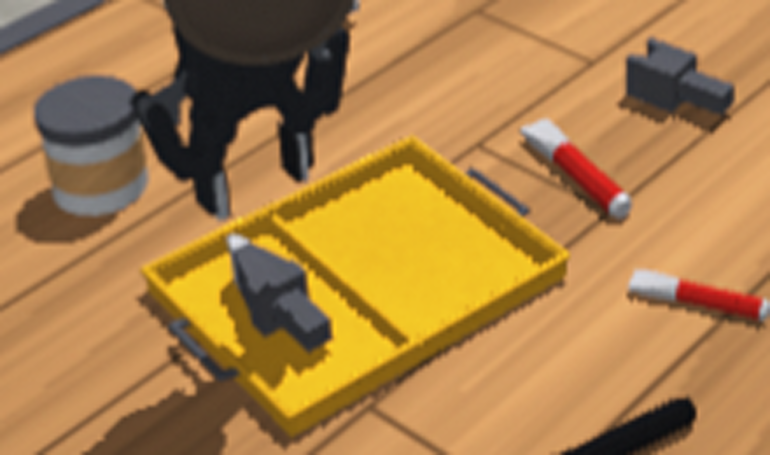

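Request:
arm_command(
  commands=[0.002,-0.042,0.0046,1.2,0.001,-0.042,0.0046,1.2,0,-0.042,0.0046,1.2,-0.001,-0.042,0.0046,1.2,-0.001,-0.042,0.0046,1.2],
  jaw=0.65,
)

```text
clock: 25.35
position: [455.5, 169.8, 80.7]
ee_rot: [0.141, 0.99, -0.001, 0.024]
contact_force: [0.5, -0.8, -0.8]
gripper_width: 55.2
```

```bash
 python3 plan.py 447 129 45 pi-0.305 4; python3 - <<'E'
from h import *
for n in("side","top"):
    im=arm.get_image(n)
    c=im[200:330,150:370] if n=="side" else im[170:290,130:330]
    cv2.imwrite(f"pics/k{n}.png",cv2.resize(c[:,:,::-1],None,fx=3.5,fy=3.5,interpolation=cv2.INTER_CUBIC))
E
```

```text
t 25.35 pos [455.5 169.8  80.7] tool shift mm [ -3.3 -41.6  -0.1] roll deg 1.3 w 55.2 F [ 0.5 -0.8 -0.8] tz [ 0.046 -0.008 -0.999] j [ 0.72  0.31 -0.58  0.06 -0.66 -2.62]
-0.0004, -0.0104, 0.0089, 0.3,  -0.0005, -0.0104, 0.0089, 0.3,  -0.0005, -0.0104, 0.0089, 0.3,  -0.0006, -0.0104, 0.0089, 0.3,  step 13.723893972144277
```

View pics/kside.png

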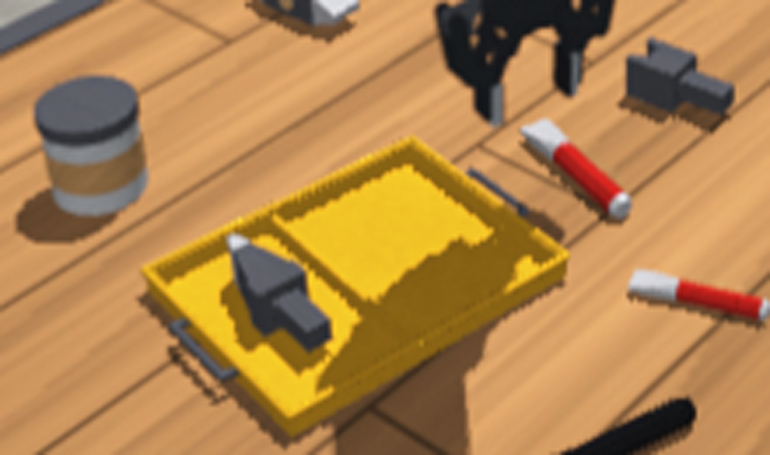

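View pics/ktop.png

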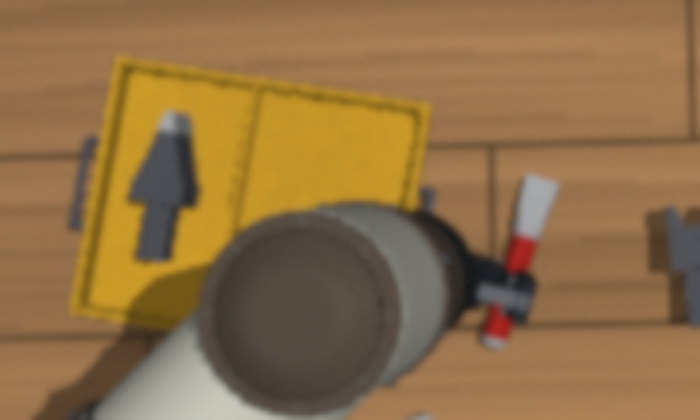

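Request:
arm_command(
  commands=[0,-0.0105,0.004,0.3,0,-0.0105,0.008,0.3,0,-0.0105,0.014,0.3,-0.001,-0.009,0.008,0.3,0,0,0,0],
)

```text
clock: 25.95
position: [442.1, 124.3, 43.2]
ee_rot: [0.154, 0.988, -0.003, 0.021]
contact_force: [0.3, 0.1, 0.4]
gripper_width: 55.4
```

```bash
 python3 plan.py 447 129 4 pi-0.305 5
```

```text
t 25.95 pos [442.1 124.3  43.2] tool shift mm [-3.2  6.   0.1] roll deg -0.3 w 55.4 F [0.3 0.1 0.4] tz [ 0.04  -0.012 -0.999] j [ 0.65  0.34 -0.68  0.07 -0.53 -2.59]
-0.0003, 0.0012, 0.0079, -0.1,  -0.0003, 0.0012, 0.0079, -0.1,  -0.0003, 0.0012, 0.0079, -0.1,  -0.0003, 0.0012, 0.0079, -0.1,  -0.0003, 0.0012, 0.0079, -0.1
step 7.95286192474054
```

Request:
arm_command(
  commands=[-0.0005,0.002,0.006,0,-0.0005,0.002,0.008,0,-0.0003,0.0012,0.008,0,0,0,0.008,0,0,0,0.006,0],
)

```text
clock: 26.45
position: [449.1, 131.5, 5.6]
ee_rot: [0.153, 0.988, -0.001, 0.022]
contact_force: [-0.3, 0.7, -0.7]
gripper_width: 55.3
```

```bash
 python3 plan.py 447 129 4 pi-0.305 5
```

```text
t 26.45 pos [449.1 131.5   5.6] tool shift mm [ 1.3 -3.  -0.1] roll deg -0.1 w 55.3 F [-0.3  0.7 -0.7] tz [ 0.044 -0.009 -0.999] j [ 0.66  0.42 -0.7   0.08 -0.43 -2.61]
0.0003, -0.0006, 0.0003, -0.0,  0.0003, -0.0006, 0.0003, -0.0,  0.0003, -0.0006, 0.0003, -0.0,  0.0003, -0.0006, 0.0003, -0.0,  0.0003, -0.0006, 0.0003, -0.0
step 0.7299358468351339
```

Request:
arm_command(
  commands=[0.001,-0.002,0.0015,0,0,0,0,0,0,0,0,0,0,0,0,0,0,0,0,0],
  jaw=0,
)

```text
clock: 26.95
position: [446.7, 129.3, 3.1]
ee_rot: [0.153, 0.988, -0.002, 0.021]
contact_force: [0.7, 0.1, -2.3]
gripper_width: 16.5
```

Request:
arm_command(
  commands=[0,0,-0.005,0,0,0,-0.01,0,0,0,-0.014,0,0,0,-0.014,0,0,0,-0.01,0],
)

```text
clock: 27.45
position: [443.3, 129.1, 58.9]
ee_rot: [0.153, 0.988, -0.003, 0.02]
contact_force: [0.6, 0.0, -2.0]
gripper_width: 16.0
```

```bash
 python3 plan.py 481 265 75 pi-0.177 5
```

```text
t 27.45 pos [443.3 129.1  58.9] tool shift mm [  5.1 141.   -0.2] roll deg -7.5 w 16.0 F [ 0.6  0.  -2. ] tz [ 0.039 -0.012 -0.999] j [ 0.66  0.31 -0.65  0.06 -0.58 -2.59]
0.0009, 0.0282, -0.0033, -1.5,  0.0002, 0.0282, -0.0033, -1.5,  -0.0006, 0.0282, -0.0033, -1.5,  -0.0013, 0.0282, -0.0033, -1.5,  -0.002, 0.0281, -0.0033, -1.5
step 28.397825743793252
```

Request:
arm_command(
  commands=[0.001,0.028,-0.0035,-1.5,0,0.028,-0.003,-1.5,0,0.028,-0.003,-1.5,-0.001,0.028,0,-1.5,-0.002,0.026,0,-1.5],
)

```text
clock: 27.95
position: [479.5, 264.0, 75.5]
ee_rot: [0.088, 0.996, -0.002, 0.021]
contact_force: [0.9, -0.3, -2.4]
gripper_width: 16.3
```

```bash
 python3 plan.py 481 265 38 pi-0.177 4
```

```text
t 27.95 pos [479.5 264.   75.5] tool shift mm [-1.3  1.2  0.1] roll deg 0.0 w 16.3 F [ 0.9 -0.3 -2.4] tz [ 0.042 -0.008 -0.999] j [ 0.82  0.41 -0.43  0.06 -0.71 -2.61]
0.0001, 0.0003, 0.0094, 0.0,  0.0001, 0.0003, 0.0094, 0.0,  0.0001, 0.0003, 0.0094, 0.0,  0.0001, 0.0003, 0.0094, 0.0,  step 9.389066222359002
```

Request:
arm_command(
  commands=[0,0,0.01,0,0,0,0.01,0,0,0,0.01,0,0,0,0.008,0,0,0,0,0],
)

```text
clock: 28.45
position: [481.5, 265.5, 37.1]
ee_rot: [0.088, 0.996, -0.001, 0.022]
contact_force: [-0.4, 0.0, -2.3]
gripper_width: 16.4
```

```bash
 python3 plan.py 481 265 8.5 pi-0.177 5
```

```text
t 28.45 pos [481.5 265.5  37.1] tool shift mm [ 0.4 -0.6 -0. ] roll deg 0.1 w 16.4 F [-0.4  0.  -2.3] tz [ 0.044 -0.005 -0.999] j [ 0.82  0.47 -0.46  0.06 -0.62 -2.61]
0.0003, -0.0001, 0.0057, 0.0,  0.0003, -0.0001, 0.0057, 0.0,  0.0003, -0.0001, 0.0057, 0.0,  0.0003, -0.0001, 0.0057, 0.0,  0.0003, -0.0001, 0.0057, 0.0
step 5.713841312947866
```

Request:
arm_command(
  commands=[0.0003,0,0.006,0,0.0003,0,0.006,0,0.0003,0,0.006,0,0,0,0.006,0,0,0,0.004,0],
)

```text
clock: 28.95
position: [482.2, 264.6, 7.4]
ee_rot: [0.088, 0.996, -0.0, 0.022]
contact_force: [0.5, -0.1, -1.7]
gripper_width: 15.9
```

Request:
arm_command(
  commands=[0,0,0,0,0,0,0,0,0,0,0,0,0,0,-0.005,0,0,0,-0.01,0],
  jaw=0.5,
)

```text
clock: 29.45
position: [481.9, 265.0, 22.9]
ee_rot: [0.088, 0.996, -0.001, 0.023]
contact_force: [0.1, 0.6, 0.1]
gripper_width: 42.6
```

Request:
arm_command(
  commands=[0,0,-0.02,0,0,0,-0.03,0,0,0,-0.03,0,0,0,-0.02,0,0,0,0,0],
)

```text
clock: 29.95
position: [478.3, 266.6, 132.9]
ee_rot: [0.087, 0.996, 0.002, 0.025]
contact_force: [-0.3, 1.5, 0.1]
gripper_width: 43.0
```

```bash
 python3 plan.py 420 60 200 pi-0.177 5
```

```text
t 29.95 pos [478.3 266.6 132.9] tool shift mm [  21.4 -213.6   -2.9] roll deg 0.1 w 43.0 F [-0.3  1.5  0.1] tz [ 0.051 -0.    -0.999] j [ 0.83  0.33 -0.37  0.05 -0.84 -2.6 ]
0.0036, -0.0426, -0.014, 0.0,  0.0036, -0.0426, -0.014, 0.0,  0.0036, -0.0426, -0.014, 0.0,  0.0036, -0.0426, -0.014, 0.0,  0.0035, -0.0426, -0.014, 0.0
step 44.990034940477635
```

Move the arm clear of both trays for a final check.

Request:
arm_command(
  commands=[0.0036,-0.042,-0.014,0,0.0036,-0.042,-0.014,0,0.0036,-0.042,-0.014,0,0.0036,-0.042,-0.014,0,0.0036,-0.042,-0.014,0],
)

```text
clock: 30.45
position: [418.3, 60.0, 200.2]
ee_rot: [0.084, 0.996, 0.002, 0.025]
contact_force: [0.2, -0.6, 1.1]
gripper_width: 43.0
```

Request:
arm_command(
  commands=[0,-0.01,0,0,0,0,0,0,0,0,0,0,0,0,0,0,0,0,0,0],
)

```text
clock: 30.95
position: [415.0, 47.8, 200.5]
ee_rot: [0.086, 0.996, 0.003, 0.025]
contact_force: [-1.3, 0.7, 0.1]
gripper_width: 42.6
```

```bash
python3 - <<'E'
from h import *
ims={n:arm.get_image(n) for n in("side","top")}
for n,im in ims.items():
    c=im[130:330,150:460] if n=="side" else im[90:290,130:530]
    f=2.4 if n=="side" else 2
    cv2.imwrite(f"pics/l{n}.png",cv2.resize(c[:,:,::-1],None,fx=f,fy=f,interpolation=cv2.INTER_CUBIC))
H=dict(punch_center=13,drift_center=15,chisel_center=12,bolster_center=15.5,hardy_center=21,swage_center=18)
for n in H:
    T=TY if n[0] in"ch" else TB
    def loc(w):
        d=w[:2]-np.array(T[0]);c,s=np.cos(T[1]),np.sin(T[1]);return np.round([c*d[0]+s*d[1],-s*d[0]+c*d[1],w[2]])
    for cam in("top","side"):
        for r in arm.place_of(cam,n)[:2]:
            w=cam2w(cam,r["centre"]);print(n,cam,round(r["confidence"],2),"world",w.round(),"tray",loc(w))
    for r in arm.regions_of("top",n)[:2]:
        p=np.argwhere(r["mask"])[:,::-1].astype(float)
        w=np.array([at("top",q,H[n]) for q in p]);c0=w.mean(0);V=np.linalg.svd(w[:,:2]-c0[:2],full_matrices=False)[2]
        pr=(w[:,:2]-c0[:2])@V.T
        a=np.arctan2(V[0,1],V[0,0])-T[1];a=(a+np.pi/2)%np.pi-np.pi/2
        print("   mask",round(r["confidence"],2),loc(c0),"rel ang",round(a,2),pr.min(0).round(),pr.max(0).round())
E
```

```text
punch_center top 0.73 world [ 464. -393.   12.] tray [ -1. -72.  12.]
punch_center side 0.53 world [ 462. -396.   11.] tray [ -4. -74.  11.]
   mask 0.82 [  4. -70.  13.] rel ang 0.01 [-64. -12.] [55. 12.]
drift_center top 0.76 world [ 465. -341.   14.] tray [  1. -20.  14.]
drift_center side 0.49 world [ 467. -344.   17.] tray [  3. -23.  17.]
   mask 0.97 [ -2. -19.  15.] rel ang -0.01 [-62. -14.] [59. 14.]
   mask 0.51 [ 35. 633.  15.] rel ang 1.42 [-129.  -94.] [124.  97.]
chisel_center top 0.79 world [484. 267.  11.] tray [  3. -46.  11.]
chisel_center top 0.63 world [261. 336.  10.] tray [-229.  -17.   10.]
chisel_center side 0.89 world [266. 329.  10.] tray [-223.  -24.   10.]
chisel_center side 0.59 world [294. 184.   6.] tray [-170. -162.    6.]
   mask 0.55 [  14. -312.   12.] rel ang 0.26 [-35. -20.] [43. 19.]
   mask 0.5 [-219.   21.   12.] rel ang -1.55 [-19. -12.] [26. 13.]
bolster_center top 0.71 world [490. 315.  -5.] tray [ 35. 636.  -5.]
bolster_center top 0.57 world [ 464. -256.    9.] tray [ 1. 66.  9.]
bolster_center side 0.58 world [ 468. -259.   18.] tray [ 5. 63. 18.]
   mask 0.54 [  3. -69.  16.] rel ang 0.02 [-64. -12.] [55. 12.]
hardy_center top 0.86 world [501. 371.  22.] tray [ 1. 60. 22.]
hardy_center side 0.57 world [504. 371.  24.] tray [ 4. 60. 24.]
hardy_center side 0.52 world [ 468. -342.   18.] tray [  94. -648.   18.]
   mask 0.84 [ 9. 61. 21.] rel ang 0.04 [-50. -24.] [53. 23.]
swage_center top 0.79 world [451.   4.  14.] tray [ -8. 326.  14.]
   mask 0.8 [-12. 324.  18.] rel ang 0.02 [-38. -18.] [44. 19.]
   mask 0.46 [ -1. -19.  18.] rel ang -0.0 [-63. -14.] [60. 16.]
```

View pics/lside.png

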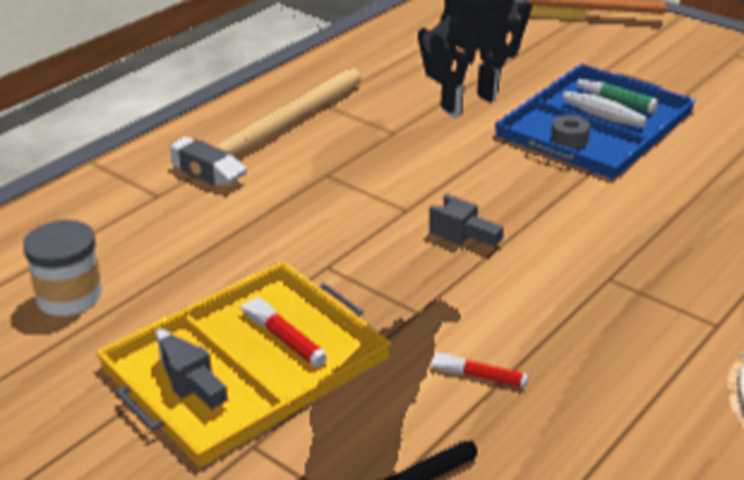

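View pics/ltop.png

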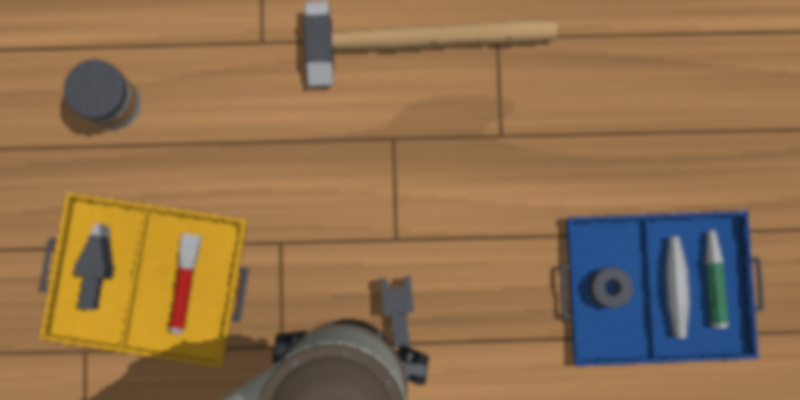

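```bash
python3 -c "
from bench import arm
print(arm.job_done(), arm.read_state()['clock'])"
```

```text
the job is handed in; nothing more can be done
the job is handed in; nothing more can be done
```

All five tools are in their trays, and I handed the job in at about 32 s of the 134 s allowed. `job_done()` reports no verdict, so the result rests on my own last checks.

**What I did:** I put the bright drift and the green punch side by side in the blue wide bay and the bolster ring in the blue narrow bay. The hardy went on its side into the yellow narrow bay, and the larger red chisel into the yellow wide bay. The arm ended about 200 mm up, touching nothing.

**Last measurements, in each tray's own frame:**

| Tool | x (mm) | y (mm) | Angle from lengthwise (rad) |
|---|---|---|---|
| Punch | about -3 | -73 | about 0.01 |
| Drift | about 2 | -21 | about 0.01 |
| Bolster | about 3 | 64 | not applicable |
| Chisel | 3 | -46 | not measured |
| Hardy | about 2 | 60 | about 0.04 |

- **In limits:** These positions and angles are within the limits. The heights fit tools lying flat on the tray floors, and both camera pictures show the same.
- **Left alone:** The swage was found where it started. In the pictures the hammer, the flux tin and the smaller red chisel look unmoved, but I did not measure them.

**Checks that disagreed or were weak:**
- The networks gave a few false hits: one for the bolster at the yellow tray, one for the hardy at the drift, and a poor chisel mask. I rejected these against the pictures.
- The chisel's position rests on one top-camera reading; the picture and the release pose agree with it. Its lengthwise angle I judged only from those two.
- The gripper drifted to about 0.05 rad of tilt over the run. It had no visible effect on how the tools lie.

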